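# Load the beam-guard cell, set its pointer and hang the door

## Task

Stand every lens barrel that is on the bench upright in a nest of its own inside the beam-guard cell, and turn the knob until the pointer is in line with the brass mark. Then take the door from its rack, lower both its knuckles fully home onto the two hinge pins and swing it shut. Leave the spray can, the eyepiece and the glass block where they are.

Things in the scene. Friction and masses are not known exactly. Their poses are not given: they have to be found in the camera images.
- cell: Fixed open-topped guard cell, base 260 (x) x 220 (y) x 12 mm; origin: centre of its underside on the bench. Walls: black at +y and amber at +x, up to 130 mm above the bench; amber at -x, 62 mm; at -y a black panel (x -130 to -55 mm), a stop strip (x -72 to -42, outer face y = -106 mm), then the open doorway up to the hinge pins. Nests, pointer rail and knob are inside.
- nest0 (a point): Floor centre of the near right nest as seen from the robot: round hole of 66 mm diameter, 32 mm deep, open at the top, in the dark plate inside the cell. Nest centres are 80 mm apart; the floor is 12 mm above the bench. z up.
- nest1 (a point): Floor centre of the far right nest as seen from the robot: round hole of 66 mm diameter, 32 mm deep, open at the top, in the dark plate inside the cell. Nest centres are 80 mm apart; the floor is 12 mm above the bench. z up.
- nest2 (a point): Floor centre of the near left nest as seen from the robot: round hole of 66 mm diameter, 32 mm deep, open at the top, in the dark plate inside the cell. Nest centres are 80 mm apart; the floor is 12 mm above the bench. z up.
- nest3 (a point): Floor centre of the far left nest as seen from the robot: round hole of 66 mm diameter, 32 mm deep, open at the top, in the dark plate inside the cell. Nest centres are 80 mm apart; the floor is 12 mm above the bench. z up.
- barrel0: Lens barrel standing on the bench: heavy steel base flange 58 mm diameter and 18 mm high, above it a black body of 42 mm diameter up to 85 mm height. 0.18 to 0.33 kg. Origin: centre of its underside; z up along it. May be absent.
- barrel1: Lens barrel standing on the bench: heavy steel base flange 58 mm diameter and 18 mm high, above it a black body of 42 mm diameter up to 85 mm height. 0.18 to 0.33 kg. Origin: centre of its underside; z up along it. May be absent.
- barrel2: Lens barrel standing on the bench: heavy steel base flange 58 mm diameter and 18 mm high, above it a black body of 42 mm diameter up to 85 mm height. 0.18 to 0.33 kg. Origin: centre of its underside; z up along it. May be absent.
- barrel3: Lens barrel standing on the bench: heavy steel base flange 58 mm diameter and 18 mm high, above it a black body of 42 mm diameter up to 85 mm height. 0.18 to 0.33 kg. Origin: centre of its underside; z up along it. May be absent.
- knob (a joint): Angle of the pointer drive knob, rad, 0 to 7.5 (stops). Grows counter-clockwise seen from above; friction about 0.05 N m, it stays where left. It moves the pointer by 10 mm per rad towards the cell's +y as it grows. At start 0.2 to 1 rad.
- knob_grip (a point): On the knob's vertical axis, mid-height of its grip: an upright black bar 44 mm long, 12 mm thick, from 10 mm below to 10 mm above this point, on a steel disc of 42 mm diameter, on a black pillar in the cell. Its own x is along the bar (bar direction = cell yaw + knob angle).
- pointer_tip (a point): Tip of the steel pointer blade (4 mm wide) on the carriage that slides along the cell's y on the rail beside the knob, 75 mm above the bench.
- mark: Brass index mark, fixed in the cell beside the pointer's path, a 4 mm wide line at the pointer's height. Axes parallel to the cell's; origin on the line's middle at the end that faces the pointer. The pointer is set when its tip has the same y as the mark in the cell's frame.
- door: Lift-off aluminium door, 0.3 kg. Origin: on its hinge axis at the underside. Panel: x = 14 to 172, y = -5 to 5, z = 0 to 122 mm; z up. Two dark knuckles, 22 x 22 x 18 mm, at x = 0, with upright through bores of 11 mm. Starts upright in the rack. Hung and shut, its x is the cell's -x and its free end meets the stop strip; open, it stands out on the cell's -y side.
- knuckle_low (a point): Centre of the bore at the underside of the lower knuckle (door z = 0).
- knuckle_high (a point): Centre of the bore at the underside of the upper knuckle (door z = 85 mm; knuckle 18 mm high).
- pin_low (a point): Foot of the lower hinge pin, on top of its bracket, 20 mm above the bench, at the far end of the doorway: upright, 8 mm diameter, 24 mm tall, last 8 mm tapered. A 16 mm square post stands 20 to 36 mm beyond it (cell +x), 118 mm high. Fully home, the knuckle's underside rests on the bracket.
- pin_high (a point): Foot of the upper hinge pin, like the lower one and exactly 85 mm above it. Its bracket is 8 mm thick, so the lower knuckle must come in from the side below it (door underside 46 to 77 mm above the bench clears both pins and the bracket).
- rack: Fixed grey rack that holds the door upright: base 150 x 70 x 10 mm and four cheeks up to 55 mm high with a 13 mm slot along its x; the door stands 10 mm above the bench. Origin: centre of its underside; its x runs as the door's.
- spray_can: Bystander: white spray can, 66 mm diameter, 190 mm tall. Origin: centre of its underside.
- eyepiece: Bystander: dark eyepiece, 46 mm diameter, 36 mm tall, on the bench. Origin: centre of its underside.
- prism_block: Bystander: green glass block 60 x 30 x 30 mm. Origin: centre of its underside.

How it is judged:
By the outcome, as a careful person would: the job done as asked, in the order asked, and still so for the second after the job is handed in, with the robot touching nothing.
Of barrel0, barrel1, barrel2, barrel3 only 2 to 4 are there at a start; the rules pass over those that are not, and their reading is None.
At some moment in a run one of barrel0, barrel1, barrel2, barrel3 may be knocked a few centimetres aside while the robot is not near it.
It also fails if it takes over 210 s, if anything falls off the work surface, if the arm or the gripper's body presses on something with over 40 N, if the wrist force passes 120 N, or if a joint passes its speed limit or range.

## Robot

A 7-joint arm with a two-finger parallel gripper is mounted at the origin on the work surface. World frame = base frame: x ahead of the robot, y to its left, z up, the work surface at z = 0. Lengths are in m, angles in degrees, forces in N, time in s.
With the tool pointing down it reaches from about 0.4 to 0.875 m from the base axis. Payload 6.5 kg.
Tool frame: the origin (TCP) lies midway between the tips of the shut fingers; the grasp point (between the pads) lies 19 mm behind it (manip.grip_depth is the z of the grasp point in the tool frame, in m); z points along the fingers, y is the line along which they close (so a half turn about z gives the same grasp; the last joint's range is limited). The gripper opens to 85 mm and grips with 20 to 120 N. Pads are 22 mm wide; open, the fingers measure 114 mm over their backs; the gripper's body (76 mm by 85 mm) begins 54 mm behind the grasp point. The pads swing forward as they close: fully open they stand 13 mm farther back than shut.
Start: joints at [-79.252, 30.733, -0.252, 88.115, 0.149, 61.152, -4.079], TCP at [0.163, 0.629, 0.231] pointing down, gripper open.
Joint ranges: [-154.64, 154.64], [-21.42, 123.67], [-72.66, 72.17], [13.99, 137.28], [-74.86, 254.86], [10.95, 109.41], [-158.01, 158.01]. Speed limits (degrees/s): [136.94, 136.94, 180, 180, 180, 180, 180].

## Interface

Orientations are given as a 3x3 rotation matrix whose columns are the frame's x, y, z axes.
In Python, from cell import manip gives the robot as it stands.
- The arm moves only by the tool move_arm, never from a script. Its argument "moves" is a list of rows, each a list of 3 entries, a list of its own where there are three numbers: the shift along the tool's x, y, z in cm, then the turn, a rotation vector about the tool's x, y, z in degrees, then the closure, from 0 (fully open) to 1 (shut). A call has 1 to 8 rows; each row is the pose to reach, as a shift and turn from the pose commanded when the call began, along the tool's axes at that moment; what a row does not reach only later rows make up. A row lasts 1/12 s, in which the tool goes at most 41.7 mm and 7.16 degrees, less where a joint would pass 70% of its speed; a pose out of reach is approached as far as the arm can. A call with a gripper value outside its range is refused whole. The fingers move at their own pace and stop on an object; "squeeze" is the grip in N (left out, the last holds). Time passes only in rows, so rows that repeat a pose let the fingers close. It gives the time, the measured TCP pose, the force, the opening and the grip force at its end, in the units of the state.
- manip.get_state(): the state, without advancing time (a new reading comes with each control period).
- manip.read_camera(name): name is "scene" or "top"; returns a dict with "color" (420x560x3 uint8, red, green, blue), "mtx" (3x3 intrinsics, pixels), "D" ([k1, k2, p1, p2, k3] as OpenCV has them; the pictures are not rectified), "rvec" (rotation vector, rad) and "tvec" (3), from world to camera coordinates, as OpenCV has them. Camera axes: x right, y down, z forward; pixel columns grow to the right and rows downward; lengths in m; the calibration is good to about 2 mm. A picture is of the moment at which its call begins. There is no depth.
- manip.sign_off(): hands the job in; it is judged then, once.
The state is a dict: "time": time; "joints": joint angles; "dq": joint speeds; "effort": joint torques, N m; "tcp_pos": TCP position; "eef_rot": TCP orientation; "ft_force": force on the tool from outside, world axes, zero at the start; "ft_torque": the same for the moment, N m; "gripper_width": finger opening in m; "grip_force": force on a finger pad.
Only numpy, scipy, OpenCV 4.12 (cv2) and the standard library are available. Lean on these libraries where they do the work, as an engineer would, in place of code of your own. Each camera call takes 0.05 s, during which the arm holds its last target. There are 200 camera calls.

## Working session

There is one attempt and no reset: what is moved stays moved. The work goes in short steps, Python scripts to look and compute and a tool call to move; the robot and the scene stay as the last step left them, time stands still between calls to the robot, and variables do not carry over. Pictures are saved under pics/ and viewed, at most 14 in all, crops included, and the job is handed in when it is done.

Besides the shell and the picture viewer there is one more tool, called after "Request:" as a command line: name --argument value ..., lists and objects as JSON in quotes. move_arm: Moves the arm, as the interface text tells. Its arguments: {"type":"object","properties":{"moves":{"type":"array"},"squeeze":{"type":"number"}},"required":["moves"]}

```bash
ls; mkdir -p pics; python3 - <<'E'
from cell import manip
import cv2
s=manip.get_state()
print(s['time'],s['tcp_pos'],s['eef_rot'],s['gripper_width'],manip.grip_depth)
for n in('scene','top'):
    r=manip.read_camera(n); cv2.imwrite(f'pics/{n}0.png',r['color'][:,:,::-1]); print(n,r['mtx'],r['D'],r['rvec'],r['tvec'])
E
```

```text
pics
0.0 [0.16305857 0.62854826 0.23040054] [[-9.67989459e-01  2.50990635e-01 -3.28756245e-04]
 [ 2.50990823e-01  9.67987913e-01 -1.73395380e-03]
 [-1.16974094e-04 -1.76096381e-03 -9.99998443e-01]] 0.08535714669665179 -0.0187
scene [[394.49343882   0.         269.96577439]
 [  0.         394.49343882 201.37649091]
 [  0.           0.           1.        ]] [-0.04922468  0.          0.          0.          0.        ] [ 1.31316706  2.16038046 -0.95422406] [ 0.35439871 -0.26606825  1.50655785]
top [[512.83547899   0.         276.0834072 ]
 [  0.         512.83547899 214.39445953]
 [  0.           0.           1.        ]] [-0.01489894  0.          0.          0.          0.        ] [ 2.18792645 -2.14208526  0.1523338 ] [-0.11367493  0.60771323  1.18298572]
```

View pics/scene0.png

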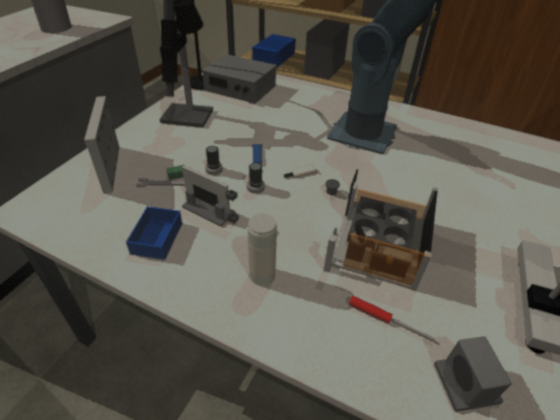

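View pics/top0.png

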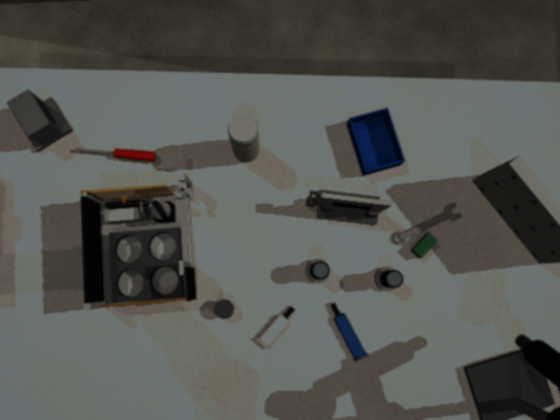

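The scene picture shows two barrels at (213,158) and (256,177), the door in its rack at (208,195), the can at (262,250), the eyepiece at (333,186) and the cell at (385,235). The top picture shows barrels at (318,270) and (390,278), the door and rack at (348,205), the cell at (140,245) with its four nests, the knob near (160,210), the pins near (187,185) and the eyepiece at (224,309).

```bash
cat > h.py <<'E'
from cell import manip
import cv2, numpy as np
def cam(n): return manip.read_camera(n)
def ray(r,uv):
    p=cv2.undistortPoints(np.array([[uv]],float),r['mtx'],np.array(r['D']))[0,0]
    R=cv2.Rodrigues(np.array(r['rvec'],float))[0]; t=np.array(r['tvec']).reshape(3)
    return -R.T@t, R.T@np.array([p[0],p[1],1.])
def at(r,uv,z):
    c,d=ray(r,uv); return c+d*(z-c[2])/d[2]
def pix(r,P): return cv2.projectPoints(np.atleast_2d(np.array(P,float)),np.array(r['rvec'],float),np.array(r['tvec'],float),r['mtx'],np.array(r['D']))[0][:,0]
def crop(r,x0,y0,x1,y1,k,f):
    im=cv2.resize(r['color'][y0:y1,x0:x1,::-1],None,fx=k,fy=k,interpolation=cv2.INTER_CUBIC)
    im=np.clip(im.astype(float)*1.7,0,255).astype(np.uint8); cv2.imwrite(f,im)
E
python3 - <<'E'
from h import *
r=cam('top'); s=cam('scene')
crop(r,70,170,210,320,5,'pics/cellA.png')
crop(r,290,170,420,300,5,'pics/doorA.png') 
for n,uv in dict(b0=(318,270),b1=(390,278)).items(): print(n,at(r,uv,.085))
for n,uv in dict(eye=(224,309)).items(): print(n,at(r,uv,.036))
print('can',at(r,(243,125),.19),'door ends',at(r,(313,192),.13),at(r,(388,207),.13))
print('cell corners',at(r,(84,196),.13),at(r,(88,305),.13),at(r,(187,290),.06))
print(ray(r,(0,0))[0],ray(s,(0,0))[0])
E
```

```text
b0 [ 0.47945538 -0.19752958  0.085     ]
b1 [ 0.46466113 -0.36125736  0.085     ]
eye [0.38541218 0.01612209 0.036     ]
can [ 0.78133359 -0.02416105  0.19      ] door ends [ 0.65045523 -0.18024228  0.13      ] [ 0.62063719 -0.34713838  0.13      ]
cell corners [0.62997526 0.32442825 0.13      ] [0.39363451 0.30039977 0.13      ] [0.42812147 0.10027167 0.06      ]
[ 0.45877881 -0.08214701  1.25078634] [1.32306609 0.26649033 0.80286135]
```

View pics/cellA.png

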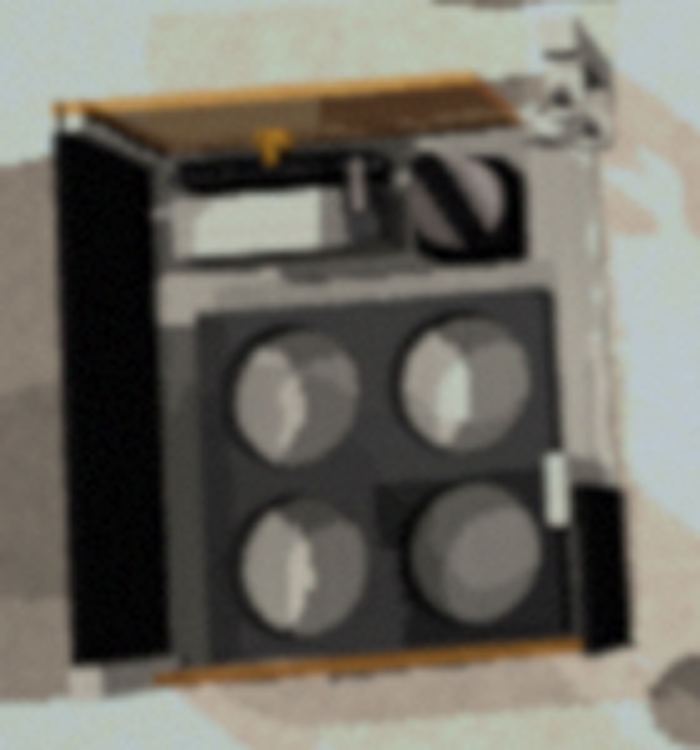

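View pics/doorA.png

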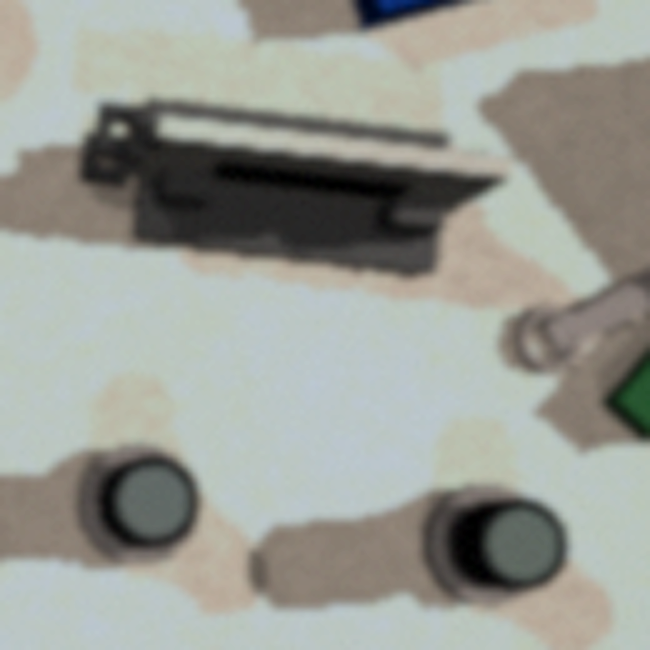

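The cell crop shows nest rims at (295,397), (465,382), (305,567) and (475,553). The brass mark's end is near (270,165), the pointer tip near (357,158), the knob disc at (460,208), and the pins and post near (560,120) to (590,70). The door crop shows the knuckle at (115,130), the panel's top edge from (155,118) to (510,172), and barrel tops at (152,500) and (520,543).

```bash
python3 - <<'E'
from h import *
r=cam('top'); s=cam('scene')
crop(s,315,165,455,290,5,'pics/cellS.png')
crop(s,170,155,270,235,7,'pics/doorS.png') 
f=lambda u,v,z:at(r,(70+u/5,170+v/5),z).round(4)
N={}
for n,u in dict(n3=(295,397),n1=(465,382),n2=(305,567),n0=(475,553)).items(): N[n]=f(*u,.044); print(n,N[n])
print(np.linalg.norm(N['n3']-N['n1']),np.linalg.norm(N['n2']-N['n0']),np.linalg.norm(N['n3']-N['n2']))
print('mark',f(270,165,.075),'ptr',f(357,158,.075),'knob',f(460,208,.085))
g=lambda u,v,z:at(r,(290+u/5,170+v/5),z).round(4)
print('b',g(152,500,.085),g(520,543,.085))
print('panel',g(155,118,.132),g(510,168,.132))
E
```

```text
n3 [0.519  0.2422 0.044 ]
n1 [0.5278 0.163  0.044 ]
n2 [0.4402 0.2332 0.044 ]
n0 [0.4483 0.1547 0.044 ]
0.07968738921560926 0.07891679162256914 0.07931229412896847
mark [0.6241 0.2513 0.075 ] ptr [0.6283 0.2114 0.075 ] knob [0.6048 0.1607 0.085 ]
b [ 0.4796 -0.203   0.085 ] [ 0.4635 -0.3704  0.085 ]
panel [ 0.6469 -0.1978  0.132 ] [ 0.6282 -0.3556  0.132 ]
```

View pics/cellS.png

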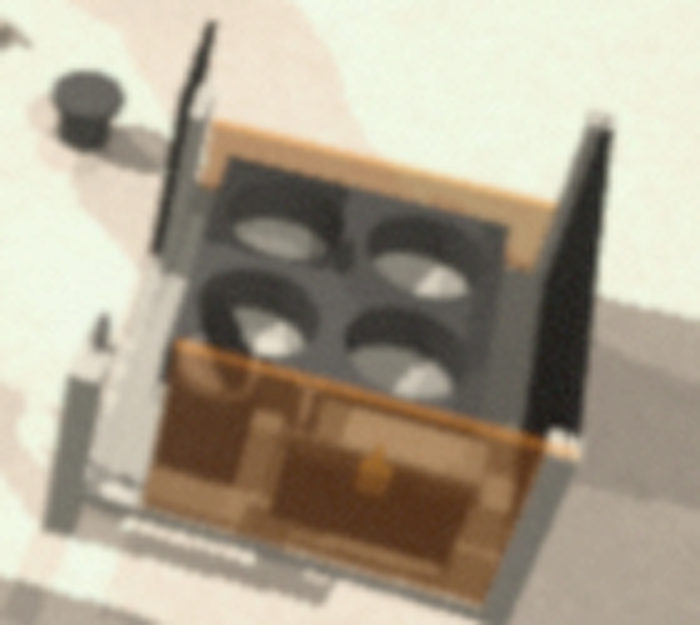

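View pics/doorS.png

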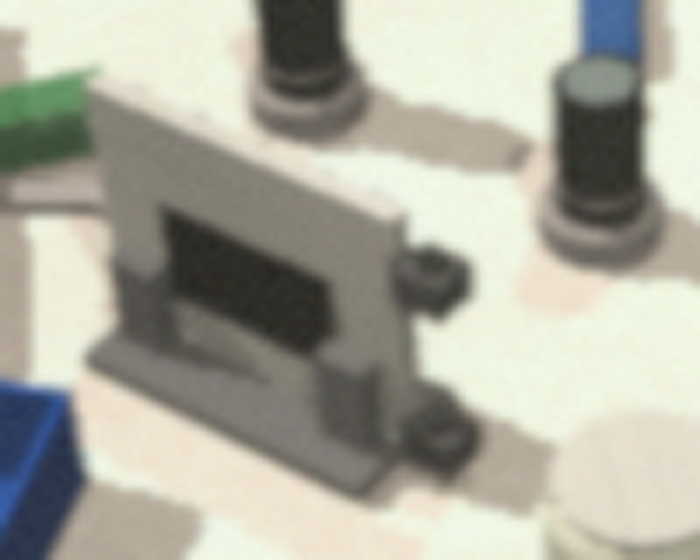

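The scene crops show the cell from its far side: the post at (70,450), the low -x wall, the mark at (375,475), and the door's two knuckles at (435,280) and (440,435) in the rack crop. Nest spacing measures 79–80 mm and the panel 159 mm, which match the sizes given. I'll start moving towards the first barrel.

Request:
move_arm --moves '[[[-37, -29.5, 0], [0, 0, 69], 0], [[-37, -29.5, 0], [0, 0, 69], 0], [[-37, -29.5, 0], [0, 0, 69], 0], [[-37, -29.5, 0], [0, 0, 69], 0], [[-37, -29.5, 0], [0, 0, 69], 0], [[-37, -29.5, 0], [0, 0, 69], 0], [[-37, -29.5, 0], [0, 0, 69], 0], [[-37, -29.5, 0], [0, 0, 69], 0]]'

```text
time: 0.97
tcp_pos: [0.3642, 0.3609, 0.2316]
eef_rot: [[-0.306, 0.952, 0.0], [0.952, 0.306, 0.001], [0.001, 0.0, -1.0]]
ft_force: [1.0, -0.2, -0.1]
gripper_width: 0.0855
grip_force: 0.0
```

```bash
cat >> h.py <<'E'
def plan(*T):
    """targets (x,y,z,azimuth of tool y or None): shift (cm) and turn from the present measured pose, and rows needed"""
    s=manip.get_state(); R=np.array(s['eef_rot']); p=np.array(s['tcp_pos'])
    print('t %.2f tcp'%s['time'],p.round(4),'yaw_y %.2f'%np.degrees(np.arctan2(R[1,1],R[0,1])),'tilt',R[:2,2].round(4),'j7 %.0f'%s['joints'][6],'w %.4f F'%s['gripper_width'],np.round(s['ft_force'],1))
    for x,y,z,a in T:
        d=R.T@(np.array([x,y,z])-p)*100
        if a is None: rv=np.zeros(3)
        else:
            a=np.radians(a); G=np.array([[np.sin(a),np.cos(a),0],[-np.cos(a),np.sin(a),0],[0,0,-1.]])
            G=np.column_stack([np.cross(G[:,1],G[:,2]),G[:,1],G[:,2]])
            rv=np.degrees(cv2.Rodrigues(R.T@G)[0].ravel())
        print(d.round(2),rv.round(2),'rows %.1f'%max(np.linalg.norm(d)/4.17,np.linalg.norm(rv)/7.16))
REF=cv2.imread('pics/top0.png')
def bar(r,uv):
    u,v=map(int,uv); t=REF[v-13:v+14,u-13:u+14]; im=r['color'][:,:,::-1].copy()
    q=cv2.matchTemplate(im[v-40:v+41,u-40:u+41],t,cv2.TM_CCOEFF_NORMED); _,m,_,l=cv2.minMaxLoc(q)
    return m,(l[0]-27,l[1]-27)
E
python3 - <<'E'
from h import *
plan((.45,.25,.23,6.3),(.4796,-.203,.23,6.3),(.4796,-.203,.053,6.3))
r=cam('top')
print(bar(r,(320,270)),bar(r,(394,278)))
E
```

```text
t 0.97 tcp [0.3642 0.3609 0.2316] yaw_y 17.82 tilt [0.0002 0.0006] j7 -26 w 0.0855 F [ 1.  -0.2 -0.1]
[-13.18   4.78   0.15] [ 0.02 -0.03 11.52] rows 3.4
[-57.22  -6.27   0.12] [ 0.02 -0.03 11.52] rows 13.8
[-57.22  -6.27  17.82] [ 0.02 -0.03 11.52] rows 14.5
(0.9995419979095459, (0, 0)) (0.9996326565742493, (0, 0))
```

Request:
move_arm --moves '[[[-28.6, -3.15, 0], [0, 0, 11.5], 0], [[-28.6, -3.15, 0], [0, 0, 11.5], 0], [[-28.6, -3.15, 0], [0, 0, 11.5], 0], [[-28.6, -3.15, 0], [0, 0, 11.5], 0], [[-28.6, -3.15, 0], [0, 0, 11.5], 0], [[-28.6, -3.15, 0], [0, 0, 11.5], 0], [[-28.6, -3.15, 0], [0, 0, 11.5], 0], [[-28.6, -3.15, 0], [0, 0, 11.5], 0]]'

```text
time: 1.68
tcp_pos: [0.4236, 0.074, 0.2318]
eef_rot: [[-0.107, 0.994, 0.001], [0.994, 0.107, -0.002], [-0.002, 0.001, -1.0]]
ft_force: [-1.1, 0.7, 0.1]
gripper_width: 0.0858
grip_force: 0.0
```

Request:
move_arm --moves '[[[-28.7, 2.6, 0], [0, 0, 0], 0], [[-28.7, 2.6, 0], [0, 0, 0], 0], [[-28.7, 2.6, 0], [0, 0, 0], 0], [[-28.7, 2.6, 0], [0, 0, 0], 0], [[-28.7, 2.6, 0], [0, 0, 0], 0], [[-28.7, 2.6, 0], [0, 0, 0], 0], [[-28.7, 2.6, 0], [0, 0, 0], 0], [[-28.7, 2.6, 6], [0, 0, 0], 0]]'

```text
time: 2.35
tcp_pos: [0.4873, -0.2115, 0.1959]
eef_rot: [[-0.108, 0.994, 0.015], [0.994, 0.108, -0.009], [-0.011, 0.014, -1.0]]
ft_force: [2.2, -0.8, 0.2]
gripper_width: 0.0854
grip_force: 0.0
```

```bash
python3 - <<'E'
from h import *
plan((.4796,-.203,.053,6.3))
r=cam('top'); crop(r,270,220,420,320,5,'pics/g1.png')
E
```

```text
t 2.35 tcp [ 0.4873 -0.2115  0.1959] yaw_y 6.23 tilt [ 0.0151 -0.0092] j7 42 w 0.0854 F [ 2.2 -0.8  0.2]
[ 1.08 -0.88 14.27] [ 0.81  0.62 -0.08] rows 3.4
```

View pics/g1.png

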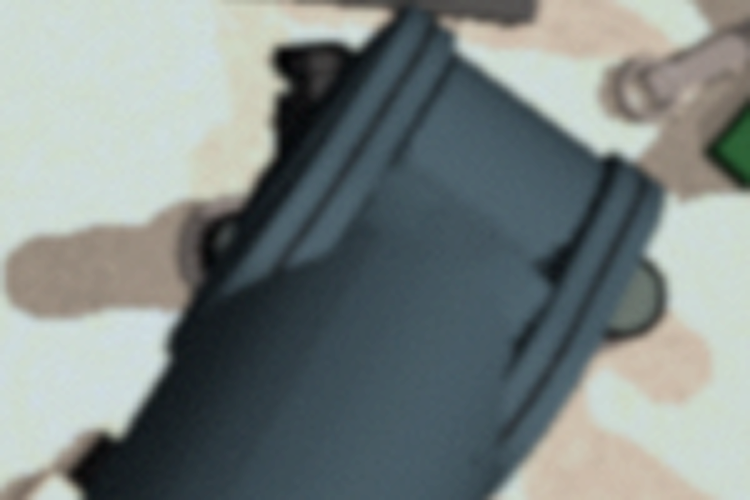

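The arm hides most of this view, but the barrels at (215,240) and (640,295) are still where they were. I'll let the arm settle, then descend.

Request:
move_arm --moves '[[[0, 0, 3], [0, 0, 0], 0], [[0, 0, 3], [0, 0, 0], 0], [[0, 0, 3], [0, 0, 0], 0], [[0, 0, 3], [0, 0, 0], 0]]'

```text
time: 2.73
tcp_pos: [0.4824, -0.2007, 0.161]
eef_rot: [[-0.117, 0.993, 0.001], [0.993, 0.117, -0.0], [-0.0, 0.001, -1.0]]
ft_force: [0.2, -0.5, 0.4]
gripper_width: 0.0853
grip_force: 0.0
```

```bash
python3 - <<'E'
from h import *
plan((.4796,-.203,.053,6.3))
E
```

```text
t 2.73 tcp [ 0.4824 -0.2007  0.161 ] yaw_y 6.72 tilt [ 0.0011 -0.0001] j7 43 w 0.0853 F [ 0.2 -0.5  0.4]
[-0.2  -0.32 10.79] [0.06 0.01 0.42] rows 2.6
```

Request:
move_arm --moves '[[[-0.2, -0.3, 4], [0, 0, 0], 0], [[-0.2, -0.3, 8], [0, 0, 0], 0], [[-0.2, -0.3, 10.8], [0, 0, 0], 0], [[-0.2, -0.3, 10.8], [0, 0, 0], 0], [[-0.2, -0.3, 10.8], [0, 0, 0], 1], [[-0.2, -0.3, 10.8], [0, 0, 0], 1], [[-0.2, -0.3, 10.8], [0, 0, 0], 1], [[-0.2, -0.3, 10.8], [0, 0, 0], 1]]' --squeeze 50

```text
time: 3.4
tcp_pos: [0.4812, -0.2039, 0.054]
eef_rot: [[-0.116, 0.993, 0.005], [0.993, 0.116, -0.001], [-0.002, 0.005, -1.0]]
ft_force: [-1.5, -0.3, 10.2]
gripper_width: 0.0409
grip_force: 49.0
```

Request:
move_arm --moves '[[[0, 0, 0], [0, 0, 0], 1], [[0, 0, 0], [0, 0, 0], 1], [[0, 0, -4], [0, 0, 0], 1], [[0, 0, -8], [0, 0, 0], 1], [[0, 0, -12], [0, 0, 0], 1], [[0, 0, -15], [0, 0, 0], 1], [[0, 0, -15], [0, 0, 0], 1], [[0, 0, -15], [0, 0, 0], 1]]'

```text
time: 4.07
tcp_pos: [0.48, -0.2035, 0.2037]
eef_rot: [[-0.116, 0.993, 0.005], [0.993, 0.116, -0.0], [-0.001, 0.004, -1.0]]
ft_force: [-0.8, 0.9, -3.1]
gripper_width: 0.041
grip_force: 52.7
```

```bash
python3 - <<'E'
from h import *
plan((.46,.02,.21,6.3),(.519,.2422,.21,6.3))
E
```

```text
t 4.07 tcp [ 0.48   -0.2035  0.2037] yaw_y 6.68 tilt [ 0.0045 -0.0002] j7 41 w 0.0410 F [-0.8  0.9 -3.1]
[22.43  0.61 -0.64] [0.26 0.04 0.38] rows 5.4
[43.81  9.06 -0.62] [0.26 0.04 0.38] rows 10.7
```

Request:
move_arm --moves '[[[22, 2, -0.6], [0, 0, 0], 1], [[22, 2, -0.6], [0, 0, 0], 1], [[22, 2, -0.6], [0, 0, 0], 1], [[22, 2, -0.6], [0, 0, 0], 1], [[22, 2, -0.6], [0, 0, 0], 1], [[22, 2, -0.6], [0, 0, 0], 1], [[22, 2, -0.6], [0, 0, 0], 1]]'

```text
time: 4.65
tcp_pos: [0.4718, 0.0224, 0.2062]
eef_rot: [[-0.124, 0.992, -0.003], [0.992, 0.124, 0.001], [0.002, -0.003, -1.0]]
ft_force: [0.1, -0.9, -3.6]
gripper_width: 0.0409
grip_force: 52.6
```

Request:
move_arm --moves '[[[21.8, 7.1, 0], [0, 0, 0.4], 1], [[21.8, 7.1, 0], [0, 0, 0.4], 1], [[21.8, 7.1, 0], [0, 0, 0.4], 1], [[21.8, 7.1, 0], [0, 0, 0.4], 1], [[21.8, 7.1, 0], [0, 0, 0.4], 1], [[21.8, 7.1, 0], [0, 0, 0.4], 1], [[21.8, 7.1, 0], [0, 0, 0.4], 1], [[21.8, 7.1, 0], [0, 0, 0.4], 1]]'

```text
time: 5.32
tcp_pos: [0.5178, 0.2419, 0.206]
eef_rot: [[-0.111, 0.994, -0.002], [0.994, 0.111, -0.002], [-0.002, -0.002, -1.0]]
ft_force: [-0.6, -0.8, -2.4]
gripper_width: 0.0408
grip_force: 52.5
```

```bash
python3 - <<'E'
from h import *
plan((.519,.2422,.068,6.3))
r=cam('top'); s=cam('scene')
print(bar(r,(394,278)))
crop(s,315,100,455,290,4,'pics/p1.png')
E
```

```text
t 5.32 tcp [0.5178 0.2419 0.206 ] yaw_y 6.35 tilt [-0.0021 -0.0022] j7 -9 w 0.0408 F [-0.6 -0.8 -2.4]
[ 0.04  0.15 13.8 ] [-0.13  0.11  0.05] rows 3.3
(0.9996333122253418, (0, 0))
```

View pics/p1.png

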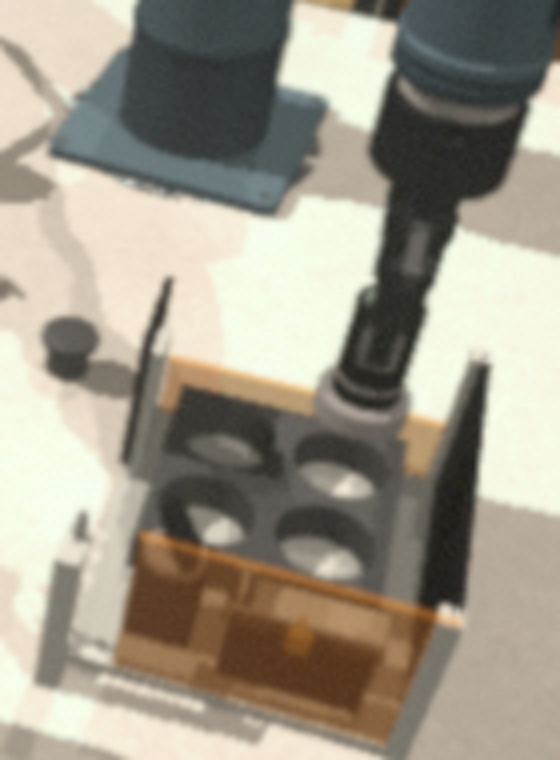

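The barrel at (362,390) hangs above the plate, level with the cell and clear of the walls. The nests and the eyepiece are undisturbed. I'll lower it now.

Request:
move_arm --moves '[[[0, 0.15, 4], [0, 0, 0], 1], [[0, 0.15, 8], [0, 0, 0], 1], [[0, 0.15, 10.5], [0, 0, 0], 1], [[0, 0.15, 12], [0, 0, 0], 1], [[0, 0.15, 13], [0, 0, 0], 1], [[0, 0.15, 13.6], [0, 0, 0], 1], [[0, 0.15, 13.9], [0, 0, 0], 1], [[0, 0.15, 13.9], [0, 0, 0], 1]]'

```text
time: 6.08
tcp_pos: [0.5227, 0.2506, 0.0733]
eef_rot: [[-0.111, 0.994, 0.006], [0.994, 0.11, 0.014], [0.013, 0.008, -1.0]]
ft_force: [-4.6, 18.1, 26.2]
gripper_width: 0.0407
grip_force: 58.7
```

```bash
python3 - <<'E'
from h import *
plan((.519,.2422,.066,6.3))
E
```

```text
t 6.08 tcp [0.5227 0.2506 0.0733] yaw_y 6.34 tilt [0.0061 0.0137] j7 -3 w 0.0407 F [-4.6 18.1 26.2]
[-0.8  -0.47  0.71] [ 0.44 -0.74  0.05] rows 0.3
```

Contact: the barrel is 7 mm above the floor and pushed 8 mm towards +y. I'll ease off and read the side force.

Request:
move_arm --moves '[[[0.8, 0, -1], [0, 0, 0], 1], [[0.8, 0, -1], [0, 0, 0], 1], [[0.8, 0, -1], [0, 0, 0], 1], [[0.8, 0, -1], [0, 0, 0], 1]]'

```text
time: 6.42
tcp_pos: [0.5201, 0.2502, 0.0792]
eef_rot: [[-0.108, 0.994, 0.002], [0.994, 0.108, 0.001], [0.001, 0.002, -1.0]]
ft_force: [0.9, 4.7, 4.9]
gripper_width: 0.0409
grip_force: 57.1
```

```bash
python3 - <<'E'
from h import *
plan((.519,.2422,.066,6.3))
s=cam('scene');  crop(s,365,150,455,270,5,'pics/p2.png')
E
```

```text
t 6.42 tcp [0.5201 0.2502 0.0792] yaw_y 6.17 tilt [0.0017 0.0014] j7 -4 w 0.0409 F [0.9 4.7 4.9]
[-0.78 -0.19  1.32] [ 0.11 -0.07 -0.13] rows 0.4
```

View pics/p2.png

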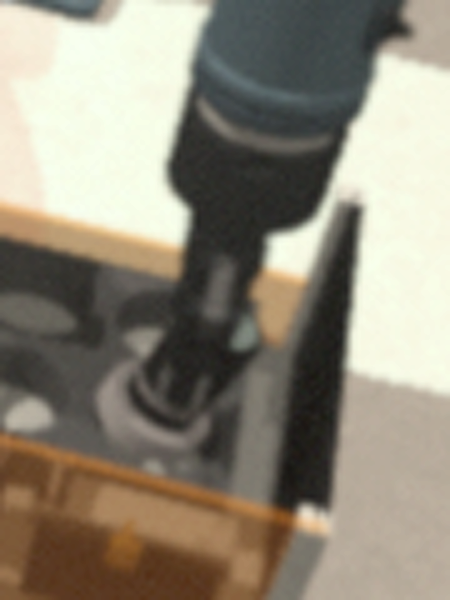

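The barrel has rolled in the pads: the flange sits at (155,410), towards -y, and the top leans towards +y. Its -y edge caught the rim. I'll lift it and measure both flange and rim from both cameras.

Request:
move_arm --moves '[[[0, 0, -3], [0, 0, 0], 1], [[0, 0, -6], [0, 0, 0], 1], [[0, 0, -9], [0, 0, 0], 1], [[0, 0, -12], [0, 0, 0], 1], [[0, 0, -12], [0, 0, 0], 1], [[0, 0, -12], [0, 0, 0], 1]]'

```text
time: 6.97
tcp_pos: [0.5195, 0.2484, 0.1988]
eef_rot: [[-0.107, 0.994, 0.001], [0.994, 0.107, -0.001], [-0.001, 0.0, -1.0]]
ft_force: [-0.0, -1.1, -3.8]
gripper_width: 0.0407
grip_force: 56.7
```

```bash
python3 - <<'E'
from h import *
plan((.519,.2422,.20,6.3))
s=cam('scene')
print('flange hang p1',at(s,(405.5,200),.165))
S=lambda u,v,z:at(s,(315+u/5,165+v/5),z).round(4)
# rim ellipses in cellS.png
for n,u in dict(n2=(420,255),n3=(405,350),n0=(278,220),n1=(260,312)).items(): print(n,S(*u,.044))
P=pix(s,[[.519,.2422,.044],[.4402,.2332,.044],[.4483,.1547,.044]]);print((P-[315,165])*5)
crop(s,350,100,455,270,4.4,'pics/p3.png')
E
```

```text
t 6.97 tcp [0.5195 0.2484 0.1988] yaw_y 6.14 tilt [ 0.0005 -0.0007] j7 -9 w 0.0407 F [-0.  -1.1 -3.8]
[-0.61 -0.11 -0.12] [ 0.03  0.05 -0.16] rows 0.2
flange hang p1 [0.52486249 0.24279939 0.165     ]
n2 [0.4503 0.2372 0.044 ]
n3 [0.5271 0.2474 0.044 ]
n0 [0.4597 0.1578 0.044 ]
n1 [0.5358 0.17   0.044 ]
[[399.15131003 336.94287891]
 [417.18860499 241.73207557]
 [278.41531463 206.29042969]]
```

View pics/p3.png

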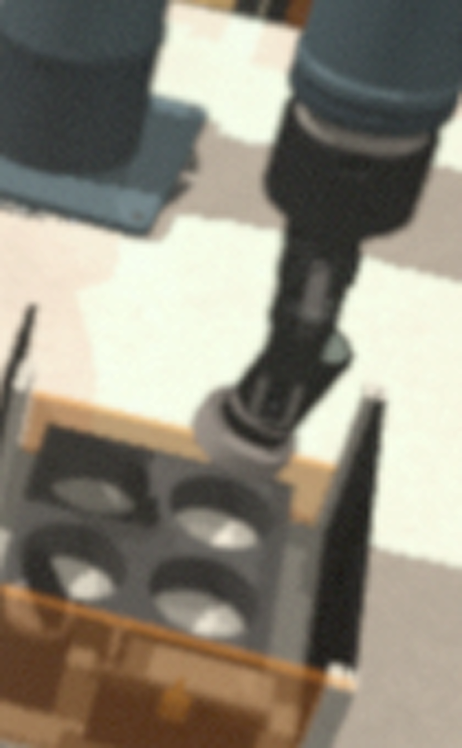

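The barrel hangs tilted in the pads, its top at (337,347) and flange at (243,432). Comparing rim and flange in the same view puts the nest 4–5 mm farther to +y. That agrees with the bias from taking the floor's edge for the rim, so I'll correct all the nests. Next I need the tilt angle.

```bash
python3 - <<'E'
from h import *
s=cam('scene'); st=manip.get_state(); R=np.array(st['eef_rot']); p=np.array(st['tcp_pos'])-.0187*R[:,2]
for th in range(0,46,5):
    Q=R@cv2.Rodrigues(np.radians([0,th,0]))[0]
    out=[]
    for sg in (1,-1):
        Q=R@cv2.Rodrigues(np.radians([0,sg*th,0.]))[0]
        a=(pix(s,[p-Q[:,2]*.012,p+Q[:,2]*.062])-[350,100])*4.4
        d=a[1]-a[0]; out+=[a.round(0).tolist(),round(np.degrees(np.arctan2(d[1],d[0])),1)]
    print(th,out)
print(np.degrees(np.arctan2(85,-94)))
E
```

```text
0 [[[286.0, 349.0], [252.0, 451.0]], np.float64(108.3), [[286.0, 349.0], [252.0, 451.0]], np.float64(108.3)]
5 [[[284.0, 349.0], [262.0, 453.0]], np.float64(101.9), [[288.0, 350.0], [242.0, 448.0]], np.float64(114.6)]
10 [[[282.0, 349.0], [272.0, 454.0]], np.float64(95.4), [[290.0, 350.0], [233.0, 445.0]], np.float64(120.8)]
15 [[[280.0, 348.0], [282.0, 455.0]], np.float64(88.9), [[291.0, 351.0], [224.0, 441.0]], np.float64(126.7)]
20 [[[278.0, 348.0], [292.0, 455.0]], np.float64(82.5), [[293.0, 352.0], [216.0, 437.0]], np.float64(132.4)]
25 [[[276.0, 349.0], [302.0, 455.0]], np.float64(76.2), [[295.0, 353.0], [208.0, 432.0]], np.float64(137.8)]
30 [[[274.0, 349.0], [312.0, 454.0]], np.float64(70.1), [[296.0, 354.0], [200.0, 426.0]], np.float64(143.0)]
35 [[[272.0, 349.0], [321.0, 452.0]], np.float64(64.2), [[298.0, 355.0], [193.0, 421.0]], np.float64(147.9)]
40 [[[270.0, 350.0], [331.0, 450.0]], np.float64(58.5), [[299.0, 357.0], [187.0, 414.0]], np.float64(152.7)]
45 [[[268.0, 351.0], [340.0, 446.0]], np.float64(53.1), [[300.0, 358.0], [181.0, 408.0]], np.float64(157.2)]
137.87836949973402
```

The tilt is about 20–25°, its centre uncertain because the fingers hide part of the barrel. I'll set the barrel on the open bench with the tool counter-tilted, press it flat under a light squeeze and let go. Then I'll place the other barrel and come back for this one.

Request:
move_arm --moves '[[[-30, -6.5, 0], [0, 0, 0], 1], [[-30, -6.5, 0], [0, 0, 0], 1], [[-30, -6.5, 0], [0, 0, 0], 1], [[-30, -6.5, 0], [0, 0, 0], 1], [[-30, -6.5, 0], [0, 0, 0], 1], [[-30, -6.5, 0], [0, 0, 0], 1], [[-30, -6.5, 0], [0, 0, 0], 1], [[-30, -6.5, 0], [0, 0, 0], 1]]'

```text
time: 7.73
tcp_pos: [0.484, -0.0621, 0.1972]
eef_rot: [[-0.101, 0.995, -0.004], [0.995, 0.101, -0.003], [-0.003, -0.004, -1.0]]
ft_force: [0.5, -0.5, -3.3]
gripper_width: 0.0407
grip_force: 56.5
```

Request:
move_arm --moves '[[[-4, -1, 0], [0, 7, 0], 1], [[-4, -1, 0], [0, 14, 0], 1], [[-4, -1, 3], [0, 20, 0], 1], [[-4, -1, 7], [0, 20, 0], 1], [[-4, -1, 10], [0, 20, 0], 1], [[-4, -1, 12], [0, 20, 0], 1], [[-4, -1, 12.5], [0, 20, 0], 1], [[-4, -1, 13], [0, 20, 0], 1]]'

```text
time: 8.4
tcp_pos: [0.4798, -0.0958, 0.0668]
eef_rot: [[-0.1, 0.994, -0.041], [0.934, 0.108, 0.341], [0.343, -0.004, -0.939]]
ft_force: [-0.3, -0.4, -2.4]
gripper_width: 0.0407
grip_force: 56.3
```

```bash
python3 - <<'E'
from h import *
plan((.48,-.1,.057,None))
E
```

```text
t 8.40 tcp [ 0.4798 -0.0958  0.0668] yaw_y 6.22 tilt [-0.0412  0.3405] j7 60 w 0.0407 F [-0.3 -0.4 -2.4]
[-0.73 -0.02  0.77] [0. 0. 0.] rows 0.3
```

Request:
move_arm --moves '[[[-0.2, 0, 0.55], [0, 0, 0], 1], [[-0.35, 0, 0.95], [0, 0, 0], 1], [[-0.45, 0, 1.2], [0, 0, 0], 1], [[-0.45, 0, 1.2], [0, 0, 0], 1], [[-0.45, 0, 1.2], [0, 0, 0], 1]]' --squeeze 20

```text
time: 8.82
tcp_pos: [0.4821, -0.0959, 0.0564]
eef_rot: [[-0.103, 0.994, -0.036], [0.934, 0.109, 0.34], [0.342, 0.001, -0.94]]
ft_force: [-0.3, -0.4, -2.1]
gripper_width: 0.0407
grip_force: 56.3
```

Request:
move_arm --moves '[[[0, 0, 0], [0, 0, 0], 0], [[0, 0, 0], [0, 0, 0], 0], [[0, 0, 0], [0, 0, 0], 0], [[0, 0, 0], [0, 0, 0], 0], [[0, 0, 0], [0, 0, 0], 0], [[0, 0, -4], [0, 0, 0], 0], [[0, 0, -8], [0, 0, 0], 0], [[0, 0, -12], [0, 0, 0], 0]]'

```text
time: 9.48
tcp_pos: [0.4854, -0.137, 0.1698]
eef_rot: [[-0.102, 0.994, -0.039], [0.934, 0.109, 0.34], [0.342, -0.002, -0.94]]
ft_force: [0.6, 0.3, 0.3]
gripper_width: 0.0855
grip_force: 0.0
```

```bash
python3 - <<'E'
from h import *
plan((.4635,-.3704,.20,6.3))
E
```

```text
t 9.48 tcp [ 0.4854 -0.137   0.1698] yaw_y 6.27 tilt [-0.0391  0.3401] j7 54 w 0.0855 F [0.6 0.3 0.3]
[-20.54  -4.73 -10.69] [ -0.1  -20.02  -0.05] rows 5.7
```

Request:
move_arm --moves '[[[-20.5, -4.7, -10.7], [0, -20, 0], 0], [[-20.5, -4.7, -10.7], [0, -20, 0], 0], [[-20.5, -4.7, -10.7], [0, -20, 0], 0], [[-20.5, -4.7, -10.7], [0, -20, 0], 0], [[-20.5, -4.7, -10.7], [0, -20, 0], 0], [[-20.5, -4.7, -10.7], [0, -20, 0], 0], [[-20.5, -4.7, -10.7], [0, -20, 0], 0], [[-20.5, -4.7, -10.7], [0, -20, 0], 0]]'

```text
time: 10.15
tcp_pos: [0.4635, -0.3714, 0.1992]
eef_rot: [[-0.106, 0.994, -0.0], [0.994, 0.106, -0.001], [-0.001, -0.0, -1.0]]
ft_force: [0.4, 0.7, -0.1]
gripper_width: 0.0852
grip_force: 0.0
```

```bash
python3 - <<'E'
from h import *
r=cam('top'); s=cam('scene')
im=r['color'][:,:,::-1].copy(); t=REF[257:284,307:334]
u,v=pix(r,[.48,-.1,.085])[0].astype(int); print(u,v)
q=cv2.matchTemplate(im[v-45:v+46,u-50:u+51],t,cv2.TM_CCOEFF_NORMED);_,m,_,l=cv2.minMaxLoc(q)
c=(u-50+l[0]+13+.4,v-45+l[1]+13);print(m,c,at(r,c,.085))
plan((.4635,-.3704,.053,6.3))
a=cv2.resize(im[220:320,230:330],None,fx=4,fy=4); b=cv2.resize(s['color'][120:220,240:340,::-1],None,fx=4,fy=4)
cv2.imwrite('pics/s1.png',np.clip(np.hstack([a,b])*1.6,0,255))
E
```

```text
274 268
0.9640964865684509 (np.float64(290.4), np.int64(263)) [ 0.4939675  -0.13473434  0.085     ]
t 10.25 tcp [ 0.4646 -0.3683  0.1985] yaw_y 6.31 tilt [-0.0004  0.0016] j7 60 w 0.0853 F [ 0.6  0.8 -0.2]
[-0.22 -0.13 14.55] [-0.01 -0.09  0.01] rows 3.5[ WARN:0@1.455] global loadsave.cpp:1063 imwrite_ Unsupported depth image for selected encoder is fallbacked to CV_8U.
```

View pics/s1.png

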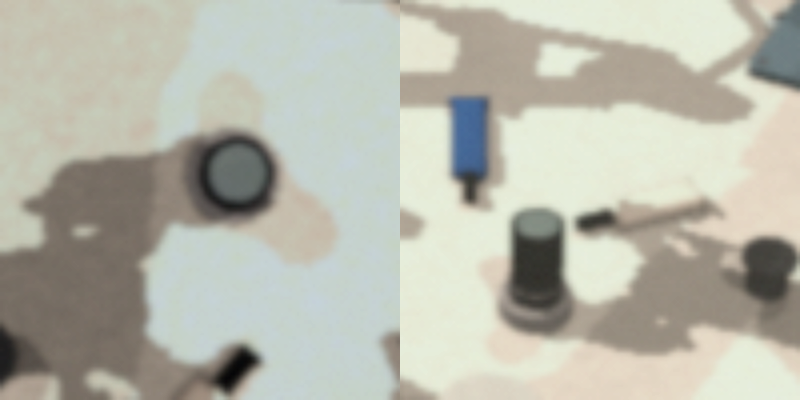

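The barrel stands upright on the bench at (237,173) in the top view, and the scene view confirms it. I'll pick up the second barrel.

Request:
move_arm --moves '[[[-0.2, -0.1, 4], [0, 0, 0], 0], [[-0.2, -0.1, 8], [0, 0, 0], 0], [[-0.2, -0.1, 12], [0, 0, 0], 0], [[-0.2, -0.1, 14.5], [0, 0, 0], 0], [[-0.2, -0.1, 14.5], [0, 0, 0], 0], [[-0.2, -0.1, 14.5], [0, 0, 0], 1], [[-0.2, -0.1, 14.5], [0, 0, 0], 1], [[-0.2, -0.1, 14.5], [0, 0, 0], 1]]' --squeeze 60

```text
time: 10.92
tcp_pos: [0.4652, -0.3725, 0.0563]
eef_rot: [[-0.11, 0.994, 0.003], [0.994, 0.11, -0.002], [-0.002, 0.003, -1.0]]
ft_force: [0.2, -0.3, 0.3]
gripper_width: 0.0518
grip_force: 0.0
```

Request:
move_arm --moves '[[[0, 0, 0], [0, 0, 0], 1], [[0, 0, 0], [0, 0, 0], 1], [[0, 0, -4], [0, 0, 0], 1], [[0, 0, -8], [0, 0, 0], 1], [[0, 0, -12], [0, 0, 0], 1], [[0, 0, -15], [0, 0, 0], 1], [[0, 0, -15], [0, 0, 0], 1], [[0, 0, -15], [0, 0, 0], 1]]'

```text
time: 11.58
tcp_pos: [0.4647, -0.3724, 0.2064]
eef_rot: [[-0.109, 0.994, 0.004], [0.994, 0.109, -0.002], [-0.002, 0.004, -1.0]]
ft_force: [0.5, 0.8, -2.8]
gripper_width: 0.0406
grip_force: 62.3
```

```bash
python3 - <<'E'
from h import *
plan((.52,.2465,.206,6.3))
E
```

```text
t 11.58 tcp [ 0.4647 -0.3724  0.2064] yaw_y 6.27 tilt [ 0.0044 -0.0019] j7 60 w 0.0406 F [ 0.5  0.8 -2.8]
[ 6.091e+01  1.226e+01 -5.000e-02] [ 0.24  0.13 -0.03] rows 14.9
```

Request:
move_arm --moves '[[[31, 6, 0], [0, 0, 0], 1], [[31, 6, 0], [0, 0, 0], 1], [[31, 6, 0], [0, 0, 0], 1], [[31, 6, 0], [0, 0, 0], 1], [[31, 6, 0], [0, 0, 0], 1], [[31, 6, 0], [0, 0, 0], 1], [[31, 6, 0], [0, 0, 0], 1], [[31, 6, 0], [0, 0, 0], 1]]'

```text
time: 12.25
tcp_pos: [0.4882, -0.0515, 0.2025]
eef_rot: [[-0.114, 0.993, -0.003], [0.993, 0.114, 0.002], [0.003, -0.003, -1.0]]
ft_force: [0.4, -0.3, -3.5]
gripper_width: 0.0404
grip_force: 62.2
```

Request:
move_arm --moves '[[[29.8, 6.1, 0], [0, 0, 0], 1], [[29.8, 6.1, 0], [0, 0, 0], 1], [[29.8, 6.1, 0], [0, 0, 0], 1], [[29.8, 6.1, 0], [0, 0, 0], 1], [[29.8, 6.1, 0], [0, 0, 0], 1], [[29.8, 6.1, 0], [0, 0, 0], 1], [[29.8, 6.1, 0], [0, 0, 0], 1], [[29.8, 6.1, 0], [0, 0, 0], 1]]'

```text
time: 12.92
tcp_pos: [0.5154, 0.2541, 0.2022]
eef_rot: [[-0.118, 0.993, -0.002], [0.993, 0.118, 0.003], [0.003, -0.002, -1.0]]
ft_force: [-0.4, 0.0, -3.3]
gripper_width: 0.0406
grip_force: 62.2
```

```bash
python3 - <<'E'
from h import *
plan((.5195,.245,.105,6.3))
E
```

```text
t 12.92 tcp [0.5154 0.2541 0.2022] yaw_y 6.77 tilt [-0.0024  0.0026] j7 -8 w 0.0406 F [-0.4  0.  -3.3]
[-0.98  0.32  9.72] [-0.12 -0.16  0.47] rows 2.3
```

Request:
move_arm --moves '[[[0, 0, 0], [0, 0, 0], 1], [[0, 0, 0], [0, 0, 0], 1], [[0, 0, 3], [0, 0, 0], 1], [[0, 0, 6], [0, 0, 0], 1], [[0, 0, 6], [0, 0, 0], 1], [[0, 0, 6], [0, 0, 0], 1]]'

```text
time: 13.42
tcp_pos: [0.5163, 0.2434, 0.1428]
eef_rot: [[-0.107, 0.994, -0.004], [0.994, 0.107, -0.003], [-0.003, -0.004, -1.0]]
ft_force: [0.3, -0.3, -1.5]
gripper_width: 0.0406
grip_force: 61.9
```

```bash
python3 - <<'E'
from h import *
plan((.5195,.245,.105,6.3))
E
```

```text
t 13.42 tcp [0.5163 0.2434 0.1428] yaw_y 6.13 tilt [-0.0038 -0.0029] j7 -5 w 0.0406 F [ 0.3 -0.3 -1.5]
[0.14 0.36 3.78] [-0.23  0.14 -0.17] rows 0.9
```

Request:
move_arm --moves '[[[0.15, 0.35, 2], [0, 0, 0], 1], [[0.15, 0.35, 3.5], [0, 0, 0], 1], [[0.15, 0.35, 3.5], [0, 0, 0], 1], [[0.15, 0.35, 4], [0, 0, 0], 1], [[0.15, 0.35, 4.5], [0, 0, 0], 1], [[0.15, 0.35, 5], [0, 0, 0], 1], [[0.15, 0.35, 5.4], [0, 0, 0], 1], [[0.15, 0.35, 5.4], [0, 0, 0], 1]]'

```text
time: 14.08
tcp_pos: [0.5206, 0.2476, 0.0896]
eef_rot: [[-0.109, 0.994, -0.001], [0.994, 0.109, -0.0], [-0.0, -0.001, -1.0]]
ft_force: [-0.8, 0.4, -3.0]
gripper_width: 0.0402
grip_force: 62.3
```

Request:
move_arm --moves '[[[0, 0, 0.7], [0, 0, 0], 1], [[0, 0, 1.4], [0, 0, 0], 1], [[0, 0, 1.9], [0, 0, 0], 1], [[0, 0, 2.2], [0, 0, 0], 1], [[0, 0, 2.3], [0, 0, 0], 1], [[0, 0, 2.3], [0, 0, 0], 1]]'

```text
time: 14.58
tcp_pos: [0.5208, 0.2477, 0.0681]
eef_rot: [[-0.109, 0.994, -0.001], [0.994, 0.109, 0.001], [0.001, -0.001, -1.0]]
ft_force: [-4.3, -1.8, 14.6]
gripper_width: 0.0405
grip_force: 63.7
```

Request:
move_arm --moves '[[[0, 0, -0.1], [0, 0, 0], 0.3], [[0, 0, -0.1], [0, 0, 0], 0.3], [[0, 0, -0.1], [0, 0, 0], 0.3], [[0, 0, -3], [0, 0, 0], 0.3], [[0, 0, -7], [0, 0, 0], 0.3], [[0, 0, -11], [0, 0, 0], 0.3], [[0, 0, -14], [0, 0, 0], 0], [[0, 0, -14], [0, 0, 0], 0]]'

```text
time: 15.25
tcp_pos: [0.5248, 0.2488, 0.2132]
eef_rot: [[-0.108, 0.994, 0.009], [0.994, 0.108, 0.005], [0.004, 0.01, -1.0]]
ft_force: [0.6, 0.1, 0.6]
gripper_width: 0.0817
grip_force: 0.0
```

```bash
cat >> h.py <<'E'
def loc(r,P,z=.085,w=40):
    im=r['color'][:,:,::-1].copy(); t=REF[257:284,307:334]; u,v=pix(r,[*P,z])[0].astype(int)
    q=cv2.matchTemplate(im[v-w:v+w+1,u-w:u+w+1],t,cv2.TM_CCOEFF_NORMED);_,m,_,l=cv2.minMaxLoc(q)
    c=(u-w+l[0]+13+.4,v-w+l[1]+13); return round(m,3),c,at(r,c,z).round(4)
def disc(r,c,z=.085):
    "centre of the grey top disc near pixel c, by threshold"
    u,v=map(int,c); p=r['color'][v-11:v+12,u-11:u+12].max(2); m=(p>np.percentile(p[6:17,6:17],60)*.72).astype(np.uint8)
    n,l,st,ce=cv2.connectedComponentsWithStats(m,connectivity=4); k=l[11,11]
    return st[k,4],st[k,2:4],at(r,ce[k]+[u-11,v-11],z).round(4)
E
python3 - <<'E'
from h import *
r=cam('top'); a=loc(r,(.494,-.133)); print(a, disc(r,a[1]))
b=np.array(a[2]); plan((b[0],b[1],.20,6.3))
E
```

```text
(0.974, (np.float64(290.4), np.int64(263)), array([ 0.494 , -0.1347,  0.085 ])) (np.int32(153), array([14, 14], dtype=int32), array([ 0.4945, -0.1318,  0.085 ]))
t 15.30 tcp [0.5232 0.2485 0.2103] yaw_y 6.26 tilt [0.0058 0.0036] j7 -7 w 0.0851 F [ 0.7 -0.4 -1.3]
[-37.78  -7.09   0.87] [ 0.35 -0.17 -0.04] rows 9.2
```

Request:
move_arm --moves '[[[-30, -5.5, 0], [0, 0, 0], 0], [[-30, -5.5, 0], [0, 0, 0], 0], [[-30, -5.5, 0], [0, 0, 0], 0], [[-30, -5.5, 0], [0, 0, 0], 0], [[-30, -5.5, 0], [0, 0, 0], 0], [[-30, -5.5, 0], [0, 0, 0], 0], [[-30, -5.5, 0], [0, 0, 0], 0], [[-30, -5.5, 0], [0, 0, 0], 0]]'

```text
time: 15.97
tcp_pos: [0.497, -0.0634, 0.2064]
eef_rot: [[-0.102, 0.995, -0.001], [0.995, 0.102, -0.003], [-0.003, -0.002, -1.0]]
ft_force: [0.1, 0.4, 0.4]
gripper_width: 0.0854
grip_force: 0.0
```

Request:
move_arm --moves '[[[-7.5, -1.5, 2], [0, 0, 0], 0], [[-7.5, -1.5, 4], [0, 0, 0], 0], [[-7.5, -1.5, 7], [0, 0, 0], 0], [[-7.5, -1.5, 7], [0, 0, 0], 0], [[-7.5, -1.5, 7], [0, 0, 0], 0], [[-7.5, -1.5, 7], [0, 0, 0], 0]]'

```text
time: 16.47
tcp_pos: [0.4925, -0.132, 0.1373]
eef_rot: [[-0.11, 0.994, -0.0], [0.994, 0.11, 0.0], [0.0, -0.0, -1.0]]
ft_force: [0.5, 0.2, 0.5]
gripper_width: 0.0859
grip_force: 0.0
```

```bash
python3 - <<'E'
from h import *
plan((.4945,-.132,.055,6.3))
E
```

```text
t 16.47 tcp [ 0.4925 -0.132   0.1373] yaw_y 6.33 tilt [-0.0004  0.0002] j7 38 w 0.0859 F [0.5 0.2 0.5]
[-0.02  0.2   8.23] [-0.02 -0.01  0.03] rows 2.0
```

Request:
move_arm --moves '[[[0, 0.2, 4], [0, 0, 0], 0], [[0, 0.2, 7], [0, 0, 0], 0], [[0, 0.2, 8.1], [0, 0, 0], 0], [[0, 0.2, 8.1], [0, 0, 0], 0], [[0, 0.2, 8.1], [0, 0, 0], 1], [[0, 0.2, 8.1], [0, 0, 0], 1], [[0, 0.2, 8.1], [0, 0, 0], 1], [[0, 0.2, 8.1], [0, 0, 0], 1]]'

```text
time: 17.13
tcp_pos: [0.4959, -0.1327, 0.0577]
eef_rot: [[-0.109, 0.994, 0.004], [0.994, 0.109, -0.0], [-0.001, 0.004, -1.0]]
ft_force: [-0.6, 0.4, 10.4]
gripper_width: 0.0404
grip_force: 59.2
```

Request:
move_arm --moves '[[[0, 0, 0], [0, 0, 0], 1], [[0, 0, -4], [0, 0, 0], 1], [[0, 0, -8], [0, 0, 0], 1], [[0, 0, -12], [0, 0, 0], 1], [[0, 0, -15], [0, 0, 0], 1], [[0, 0, -15], [0, 0, 0], 1], [[0, 0, -15], [0, 0, 0], 1]]'

```text
time: 17.72
tcp_pos: [0.4952, -0.1325, 0.2077]
eef_rot: [[-0.109, 0.994, 0.004], [0.994, 0.109, 0.001], [0.0, 0.004, -1.0]]
ft_force: [-0.2, 1.1, -2.2]
gripper_width: 0.0404
grip_force: 62.9
```

```bash
python3 - <<'E'
from h import *
plan((.44,.2385,.206,6.3))
E
```

```text
t 17.72 tcp [ 0.4952 -0.1325  0.2077] yaw_y 6.28 tilt [0.004  0.0005] j7 34 w 0.0404 F [-0.2  1.1 -2.2]
[37.48 -1.43  0.17] [ 0.23 -0.01 -0.02] rows 9.0
```

Request:
move_arm --moves '[[[28, -1, 0], [0, 0, 0], 1], [[28, -1, 0], [0, 0, 0], 1], [[28, -1, 0], [0, 0, 0], 1], [[28, -1, 0], [0, 0, 0], 1], [[28, -1, 0], [0, 0, 0], 1], [[28, -1, 0], [0, 0, 0], 1], [[28, -1, 0], [0, 0, 0], 1], [[28, -1, 0], [0, 0, 0], 1]]'

```text
time: 18.38
tcp_pos: [0.451, 0.152, 0.2043]
eef_rot: [[-0.119, 0.993, -0.003], [0.993, 0.119, 0.002], [0.002, -0.003, -1.0]]
ft_force: [-0.2, 0.0, -2.3]
gripper_width: 0.0405
grip_force: 62.8
```

Request:
move_arm --moves '[[[9.4, -0.4, 0], [0, 0, 0], 1], [[9.4, -0.4, 0], [0, 0, 0], 1], [[9.4, -0.4, 0], [0, 0, 0], 1], [[9.4, -0.4, 0], [0, 0, 0], 1], [[9.4, -0.4, 3], [0, 0, 0], 1], [[9.4, -0.4, 7], [0, 0, 0], 1], [[9.4, -0.4, 7], [0, 0, 0], 1], [[9.4, -0.4, 7], [0, 0, 0], 1]]'

```text
time: 19.05
tcp_pos: [0.4376, 0.2353, 0.134]
eef_rot: [[-0.108, 0.994, -0.005], [0.994, 0.108, -0.005], [-0.004, -0.006, -1.0]]
ft_force: [0.8, 0.3, -2.3]
gripper_width: 0.0404
grip_force: 62.8
```

```bash
python3 - <<'E'
from h import *
plan((.44,.238,.09,6.3))
E
```

```text
t 19.05 tcp [0.4376 0.2353 0.134 ] yaw_y 6.18 tilt [-0.0051 -0.0046] j7 -9 w 0.0404 F [ 0.8  0.3 -2.3]
[0.26 0.29 4.4 ] [-0.32  0.23 -0.12] rows 1.1
```

Request:
move_arm --moves '[[[0.1, 0.2, 1.5], [0, 0, 0], 1], [[0.1, 0.2, 2.5], [0, 0, 0], 1], [[0.1, 0.2, 2.5], [0, 0, 0], 1], [[0.1, 0.2, 3], [0, 0, 0], 1], [[0.1, 0.2, 3.5], [0, 0, 0], 1], [[0.1, 0.2, 4], [0, 0, 0], 1], [[0.1, 0.2, 4.4], [0, 0, 0], 1], [[0.1, 0.2, 4.4], [0, 0, 0], 1]]'

```text
time: 19.72
tcp_pos: [0.4409, 0.2387, 0.0914]
eef_rot: [[-0.109, 0.994, -0.001], [0.994, 0.109, -0.001], [-0.0, -0.001, -1.0]]
ft_force: [0.1, 0.4, -2.3]
gripper_width: 0.0401
grip_force: 63.1
```

Request:
move_arm --moves '[[[0, 0, 0.7], [0, 0, 0], 1], [[0, 0, 1.4], [0, 0, 0], 1], [[0, 0, 1.9], [0, 0, 0], 1], [[0, 0, 2.2], [0, 0, 0], 1], [[0, 0, 2.3], [0, 0, 0], 1], [[0, 0, 2.3], [0, 0, 0], 1]]'

```text
time: 20.22
tcp_pos: [0.4412, 0.2388, 0.0696]
eef_rot: [[-0.109, 0.994, -0.001], [0.994, 0.109, 0.0], [0.001, -0.001, -1.0]]
ft_force: [-3.0, -1.3, 10.4]
gripper_width: 0.0405
grip_force: 64.1
```

Request:
move_arm --moves '[[[0, 0, -0.1], [0, 0, 0], 0.3], [[0, 0, -0.1], [0, 0, 0], 0.3], [[0, 0, -0.1], [0, 0, 0], 0.3], [[0, 0, -3], [0, 0, 0], 0.3], [[0, 0, -7], [0, 0, 0], 0.3], [[0, 0, -11], [0, 0, 0], 0.3], [[0, 0, -14], [0, 0, 0], 0.6], [[0, 0, -14], [0, 0, 0], 0.6]]'

```text
time: 20.88
tcp_pos: [0.4449, 0.2405, 0.2146]
eef_rot: [[-0.109, 0.994, 0.008], [0.994, 0.109, 0.006], [0.005, 0.009, -1.0]]
ft_force: [0.0, 0.4, 0.2]
gripper_width: 0.0369
grip_force: 0.0
```

```bash
python3 - <<'E'
from h import *
r=cam('top'); s=cam('scene')
# knob height: disc/bar centre in both views (top 162,211.6 ; scene 358,240)
c1,d1=ray(r,(162,211.6)); c2,d2=ray(s,(358,240))
A=np.column_stack([d1,-d2]); k=np.linalg.lstsq(A,c2-c1,rcond=None)[0]; print(c1+k[0]*d1,c2+k[1]*d2)
m=cv2.resize(r['color'][185:235,95:200,::-1],None,fx=7,fy=7,interpolation=cv2.INTER_CUBIC)
cv2.imwrite('pics/k1.png',np.clip(m*1.7,0,255).astype(np.uint8))
plan((.605,.165,.2,6.3))
E
```

```text
[0.60781347 0.16570416 0.06115913] [0.60811457 0.16475507 0.06099912]
t 20.98 tcp [0.442  0.2396 0.21  ] yaw_y 6.29 tilt [0.002  0.0022] j7 -13 w 0.0341 F [-0.4  1.  -0.4]
[-9.2  15.39  1.02] [ 0.13 -0.11 -0.01] rows 4.3
```

View pics/k1.png

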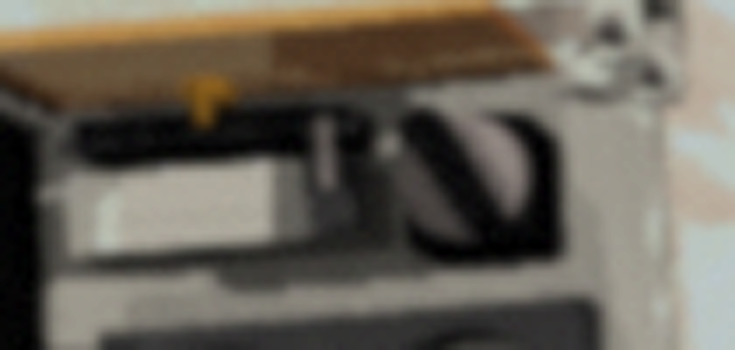

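The knob crop shows the bar from (415,125) to (500,235) on its disc centred near (465,182). The pointer blade is at x≈322, its tip at y≈118, and the mark's line end is at (207,125).

```bash
python3 - <<'E'
from h import *
r=cam('top')
f=lambda u,v,z:at(r,(95+u/7,185+v/7),z).round(4)
yaw=np.radians(6.3)
for z in (.075,.083): 
    a,b=f(415,125,z),f(500,235,z); d=a-b; print('bar',z,(a+b)/2,np.linalg.norm(d),np.degrees(np.arctan2(d[1],d[0])))
print('disc',f(467,182,.062),np.linalg.norm(f(398,182,.062)-f(535,182,.062)))
m,p=f(207,125,.075),f(323,118,.075); d=m-p; print(m,p,'cell dy mm',1000*(-d[0]*np.sin(yaw)+d[1]*np.cos(yaw)))
# brass centroid
I=cv2.cvtColor(r['color'],cv2.COLOR_RGB2HSV)[185:215,110:135]; 
y,x=np.nonzero((I[:,:,0]>12)&(I[:,:,0]<28)&(I[:,:,1]>150)&(I[:,:,2]>60)); print(len(x),sorted(set(zip((x+110).tolist(),(y+185).tolist())))[:60])
v=r['color'][195:218,135:148].max(2); print(v)
E
```

```text
bar 0.075 [0.60805 0.16675 0.075  ] 0.046592917916782196 39.60088794714425
bar 0.083 [0.60705 0.16505 0.083  ] 0.04631133770471335 39.56796208872705
disc [0.6091 0.1663 0.062 ] 0.04551098768429445
[0.6245 0.25   0.075 ] [0.6277 0.2119 0.075 ] cell dy mm 38.221062198333684
25 [(121, 196), (121, 197), (122, 196), (122, 197), (122, 198), (123, 196), (123, 197), (123, 198), (123, 199), (123, 200), (124, 196), (124, 197), (124, 198), (124, 199), (124, 200), (125, 196), (125, 197), (125, 198), (126, 188), (126, 196), (126, 197), (126, 198), (127, 196), (127, 197), (127, 198)]
[[54 57 55 54 49 47 47 45 43 41 41 41 40]
 [51 53 51 51 50 49 49 48 44 39 39 38 39]
 [41 42 43 42 41 42 43 41 39 38 38 37 36]
 [35 35 33 34 35 37 36 36 36 36 38 38 40]
 [31 29 27 26 28 30 31 31 30 32 33 35 38]
 [16 15 13 13 16 19 23 21 18 19 24 29 33]
 [ 6  7  6  7 14 23 28 21 12 13 18 20 25]
 [ 6  6  8 12 22 38 44 33 19 17 16 15 16]
 [ 6  5  8 14 28 45 52 39 22 15 15 11 12]
 [ 5  2  4  8 25 44 52 38 17  8  7  6 10]
 [ 2  1  3  5 20 42 50 35 14  4  3  2 12]
 [ 7  8  8 11 22 43 54 40 19  7  6  8 17]
 [31 30 26 21 27 46 56 44 24 13 11 14 21]
 [53 51 45 34 32 47 58 48 27 13 13 15 20]
 [61 59 52 39 32 46 58 51 29 13 11 13 17]
 [60 58 54 40 31 44 58 50 31 15 11 12 15]
 [60 59 53 41 30 40 52 45 29 19 12 12 16]
 [60 58 53 43 32 32 37 33 27 23 16 13 16]
 [60 58 57 48 36 31 28 28 29 26 21 14 16]
 [59 58 56 49 38 30 29 29 30 29 24 15 17]
 [59 58 55 50 38 30 29 28 30 30 24 18 17]
 [58 58 57 51 40 31 29 27 27 28 23 15 17]
 [59 58 57 52 42 32 27 24 22 22 20 15 16]]
```

Request:
move_arm --moves '[[[-9.2, 15.65, 1], [0, 0, 56.7], 0.6], [[-9.2, 15.65, 1], [0, 0, 56.7], 0.6], [[-9.2, 15.65, 1], [0, 0, 56.7], 0.6], [[-9.2, 15.65, 1], [0, 0, 56.7], 0.6], [[-9.2, 15.65, 1], [0, 0, 56.7], 0.6], [[-9.2, 15.65, 1], [0, 0, 56.7], 0.6], [[-9.2, 15.65, 1], [0, 0, 56.7], 0.6], [[-9.2, 15.65, 1], [0, 0, 56.7], 0.6]]'

```text
time: 21.7
tcp_pos: [0.6063, 0.1636, 0.1965]
eef_rot: [[0.776, 0.631, -0.003], [0.631, -0.776, -0.002], [-0.004, -0.0, -1.0]]
ft_force: [0.1, 0.1, -0.3]
gripper_width: 0.0342
grip_force: 0.0
```

Request:
move_arm --moves '[[[0, 0, 0], [0, 0, 0], 0.6], [[0, 0, 4], [0, 0, 0], 0.6], [[0, 0, 8], [0, 0, 0], 0.6], [[0, 0, 8], [0, 0, 0], 0.6], [[0, 0, 8], [0, 0, 0], 0.6]]'

```text
time: 22.12
tcp_pos: [0.6049, 0.164, 0.1169]
eef_rot: [[0.77, 0.638, -0.005], [0.638, -0.77, -0.002], [-0.005, -0.002, -1.0]]
ft_force: [-1.0, 0.5, 0.6]
gripper_width: 0.0344
grip_force: 0.0
```

```bash
python3 - <<'E'
from h import *
plan((.6075,.1655,.08,-50.4))
E
```

```text
t 22.12 tcp [0.6049 0.164  0.1169] yaw_y -50.32 tilt [-0.0054 -0.002 ] j7 -41 w 0.0344 F [-1.   0.5  0.6]
[0.32 0.05 3.69] [-0.11  0.31  0.08] rows 0.9
```

Request:
move_arm --moves '[[[0.3, 0, 2.5], [0, 0, 0], 0.6], [[0.3, 0, 3.5], [0, 0, 0], 0.6], [[0.3, 0, 3.8], [0, 0, 0], 0.6], [[0.3, 0, 4.1], [0, 0, 0], 0.6], [[0.3, 0, 4.4], [0, 0, 0], 0.6], [[0.3, 0, 4.4], [0, 0, 0], 0.6]]'

```text
time: 22.62
tcp_pos: [0.61, 0.1664, 0.079]
eef_rot: [[0.771, 0.637, 0.0], [0.637, -0.771, 0.002], [0.002, -0.001, -1.0]]
ft_force: [-9.6, -0.5, 21.8]
gripper_width: 0.0343
grip_force: 10.6
```

Request:
move_arm --moves '[[[0, 0, -0.8], [0, 0, 0], 0.6], [[0, 0, -0.8], [0, 0, 0], 1], [[0, 0, -0.8], [0, 0, 0], 1], [[0, 0, -0.8], [0, 0, 0], 1], [[0, 0, -0.8], [0, 0, 0], 1], [[0, 0, -0.8], [0, 0, 0], 1]]' --squeeze 20

```text
time: 23.12
tcp_pos: [0.6121, 0.1655, 0.0851]
eef_rot: [[0.771, 0.636, 0.006], [0.636, -0.771, -0.0], [0.004, 0.004, -1.0]]
ft_force: [1.6, -2.4, 9.5]
gripper_width: 0.0114
grip_force: 26.1
```

```bash
python3 - <<'E'
from h import *
plan((.6075,.1655,.08,-50.4)); print(manip.get_state()['grip_force'])
E
```

```text
t 23.12 tcp [0.6121 0.1655 0.0851] yaw_y -50.48 tilt [ 0.0058 -0.0004] j7 -40 w 0.0114 F [ 1.6 -2.4  9.5]
[-0.36 -0.3   0.51] [ 0.23 -0.24 -0.08] rows 0.2
26.127564311027527
```

Request:
move_arm --moves '[[[0, 0, -0.2], [0, 0, 0], 0.75], [[0, 0, -0.2], [0, 0, 0], 0.75], [[-0.7, 0, -0.2], [0, 0, 0], 0.75], [[-0.7, 0, -0.2], [0, 0, 0], 0.75], [[-0.7, 0, -0.2], [0, 0, 0], 1], [[-0.7, 0, -0.2], [0, 0, 0], 1], [[-0.7, 0, -0.2], [0, 0, 0], 1], [[-0.7, 0, -0.2], [0, 0, 0], 1]]' --squeeze 35

```text
time: 23.78
tcp_pos: [0.6043, 0.1593, 0.0849]
eef_rot: [[0.772, 0.635, 0.001], [0.635, -0.772, -0.003], [-0.001, 0.003, -1.0]]
ft_force: [2.1, -5.3, -1.7]
gripper_width: 0.011
grip_force: 39.2
```

Request:
move_arm --moves '[[[0, 0, 0], [0, 0, -7], 1], [[0, 0, 0], [0, 0, -14], 1], [[0, 0, 0], [0, 0, -21], 1], [[0, 0, 0], [0, 0, -28], 1], [[0, 0, 0], [0, 0, -35], 1], [[0, 0, 0], [0, 0, -42], 1], [[0, 0, 0], [0, 0, -49], 1], [[0, 0, 0], [0, 0, -55], 1]]'

```text
time: 24.45
tcp_pos: [0.6125, 0.1556, 0.0852]
eef_rot: [[-0.08, 0.997, 0.018], [0.997, 0.08, -0.007], [-0.008, 0.017, -1.0]]
ft_force: [29.3, -10.0, -27.1]
gripper_width: 0.0116
grip_force: 36.7
```

```bash
python3 - <<'E'
from h import *
plan((.606,.162,.088,4.6)); r=cam('top'); print(r['color'][200:208,112:148].max(2)); print(manip.get_state()['ft_torque'])
E
```

```text
t 24.45 tcp [0.6125 0.1556 0.0852] yaw_y 4.58 tilt [ 0.018  -0.0071] j7 6 w 0.0116 F [ 29.3 -10.  -27.1]
[ 0.69 -0.59 -0.29] [ 0.99  0.49 -0.02] rows 0.2
[[48 48 48 48 48 47 49 48 48 47 47 47 46 45 45 46 47 43 36 44 54 58 58 56
  46 35 30 31 32 30 30 31 33 30 26 20]
 [47 48 48 48 47 47 48 47 48 47 47 46 46 46 45 45 44 40 36 42 53 58 58 55
  44 34 31 29 31 30 31 32 31 31 26 22]
 [47 47 47 47 48 47 47 47 46 48 47 46 46 46 44 45 43 39 38 43 54 57 58 54
  43 33 31 31 31 30 31 31 32 31 27 21]
 [47 46 48 47 48 47 47 48 47 47 44 46 46 46 46 44 43 41 41 47 55 56 57 53
  42 34 31 30 30 30 29 31 32 32 28 22]
 [48 48 48 48 48 48 47 47 47 47 46 46 45 45 45 45 44 43 45 48 54 56 56 54
  43 33 30 30 31 30 31 31 31 30 30 24]
 [47 48 48 48 47 47 48 47 47 46 46 45 46 45 45 44 44 43 43 47 52 54 56 52
  42 32 31 31 30 30 31 29 30 29 28 24]
 [47 48 47 46 48 47 47 47 47 47 46 46 46 45 45 44 43 42 43 45 49 53 55 52
  41 34 31 31 30 31 31 31 30 29 29 27]
 [47 48 48 47 47 47 47 47 46 47 46 46 46 44 44 43 43 43 41 43 46 51 55 51
  42 32 31 30 31 31 31 30 30 29 29 29]]
[-2.35581238 -5.60349717 -0.22369402]
```

The turn pushed the tool sideways, so the two grips fix the knob axis at about (0.6117, 0.1652). I'll open, recentre and grip again.

Request:
move_arm --moves '[[[0, 0, 0], [0, 0, 0], 0.7], [[0, 0, 0], [0, 0, 0], 0.7], [[0.3, 0.7, 0], [0, 0, 0], 0.7], [[0.6, 0.7, 0], [0, 0, 0], 0.7], [[0.6, 0.7, 0], [0, 0, 0], 0.7], [[0.6, 0.7, 0], [0, 0, 0], 0.7], [[0.6, 0.7, 0], [0, 0, 0], 0.7]]'

```text
time: 25.08
tcp_pos: [0.6098, 0.169, 0.0848]
eef_rot: [[-0.08, 0.997, -0.001], [0.997, 0.08, 0.0], [0.0, -0.001, -1.0]]
ft_force: [0.8, -0.2, -0.4]
gripper_width: 0.0258
grip_force: 0.0
```

```bash
python3 - <<'E'
from h import *
plan((.6117,.1652,.087,4.6))
E
```

```text
t 25.08 tcp [0.6098 0.169  0.0848] yaw_y 4.61 tilt [-0.0009  0.0001] j7 5 w 0.0258 F [ 0.8 -0.2 -0.4]
[-0.4   0.16 -0.22] [-0.05 -0.01  0.01] rows 0.1
```

Then close and turn 84° more.

Request:
move_arm --moves '[[[-0.4, 0.16, 0], [0, 0, 0], 0.7], [[-0.4, 0.16, 0], [0, 0, 0], 1], [[-0.4, 0.16, 0], [0, 0, 0], 1], [[-0.4, 0.16, 0], [0, 0, 0], 1], [[-0.4, 0.16, 0], [0, 0, -7], 1], [[-0.4, 0.16, 0], [0, 0, -14], 1], [[-0.4, 0.16, 0], [0, 0, -21], 1], [[-0.4, 0.16, 0], [0, 0, -28], 1]]'

```text
time: 25.75
tcp_pos: [0.6134, 0.164, 0.0852]
eef_rot: [[-0.543, 0.84, 0.002], [0.84, 0.543, -0.001], [-0.002, 0.002, -1.0]]
ft_force: [3.3, -2.3, -2.4]
gripper_width: 0.011
grip_force: 35.4
```

Request:
move_arm --moves '[[[0, 0, 0], [0, 0, -7], 1], [[0, 0, 0], [0, 0, -14], 1], [[0, 0, 0], [0, 0, -21], 1], [[0, 0, 0], [0, 0, -28], 1], [[0, 0, 0], [0, 0, -35], 1], [[0, 0, 0], [0, 0, -42], 1], [[0, 0, 0], [0, 0, -49], 1], [[0, 0, 0], [0, 0, -56], 1]]'

```text
time: 26.42
tcp_pos: [0.6142, 0.1656, 0.0853]
eef_rot: [[-1.0, 0.019, 0.004], [0.019, 1.0, 0.002], [-0.004, 0.002, -1.0]]
ft_force: [5.9, 2.4, -6.0]
gripper_width: 0.0111
grip_force: 35.0
```

```bash
python3 - <<'E'
from h import *
plan((.6117,.1652,.087,88.6)); print(manip.get_state()['ft_torque'])
E
```

```text
t 26.42 tcp [0.6142 0.1656 0.0853] yaw_y 88.90 tilt [0.0042 0.0016] j7 74 w 0.0111 F [ 5.9  2.4 -6. ]
[ 0.25 -0.04 -0.17] [0.1  0.24 0.3 ] rows 0.1
[ 0.46314202 -1.1876699  -0.09464061]
```

Request:
move_arm --moves '[[[0, 0, 0], [0, 0, -7], 1], [[0, 0, 0], [0, 0, -14], 1], [[0, 0, 0], [0, 0, -21], 1], [[0, 0, 0], [0, 0, -28], 1], [[0, 0, 0], [0, 0, -35], 1], [[0, 0, 0], [0, 0, -42], 1], [[0, 0, 0], [0, 0, -49], 1], [[0, 0, 0], [0, 0, -56], 1]]'

```text
time: 27.08
tcp_pos: [0.6135, 0.1672, 0.0853]
eef_rot: [[-0.574, -0.819, 0.003], [-0.819, 0.574, 0.004], [-0.005, -0.0, -1.0]]
ft_force: [2.8, 4.7, -4.4]
gripper_width: 0.011
grip_force: 35.1
```

Request:
move_arm --moves '[[[0, 0, 0], [0, 0, -7], 1], [[0, 0, 0], [0, 0, -14], 1], [[0, 0, 0], [0, 0, -14], 1], [[0, 0, 0], [0, 0, -14], 1]]'

```text
time: 27.42
tcp_pos: [0.613, 0.1674, 0.0853]
eef_rot: [[-0.364, -0.931, 0.002], [-0.931, 0.364, 0.004], [-0.005, -0.001, -1.0]]
ft_force: [3.4, 5.1, -2.6]
gripper_width: 0.0109
grip_force: 35.4
```

```bash
python3 - <<'E'
from h import *
plan((.6117,.1652,.087,None)); 
for n in('top','scene'):
    r=cam(n)['color']; I=cv2.cvtColor(r,cv2.COLOR_RGB2HSV)
    y0,y1,x0,x1=(192,210,112,148) if n=='top' else (243,268,375,405)
    print(n); print(r[y0:y1,x0:x1].max(2) if n=='top' else '')
E
```

```text
t 27.42 tcp [0.613  0.1674 0.0853] yaw_y 158.67 tilt [0.0021 0.0041] j7 131 w 0.0109 F [ 3.4  5.1 -2.6]
[ 0.25  0.05 -0.18] [0. 0. 0.] rows 0.1
top
[[40 41 39 41 42 42 42 43 43 43 43 44 43 44 44 44 43 43 43 44 44 42 42 43
  42 41 40 39 39 37 36 37 40 41 40 35]
 [40 40 40 41 41 42 42 43 42 43 43 44 43 44 44 43 44 43 42 42 43 43 42 42
  42 41 41 39 39 37 37 35 36 39 38 36]
 [39 40 41 42 41 41 42 43 42 43 43 44 43 43 43 44 43 44 43 43 42 44 42 42
  42 40 41 40 39 37 36 35 35 36 39 38]
 [40 40 40 41 41 42 42 42 43 44 43 43 43 43 44 44 42 44 43 43 43 43 42 43
  42 41 41 40 39 39 38 36 34 35 37 36]
 [39 40 39 40 41 41 42 43 42 43 44 43 44 44 43 43 44 44 43 42 44 43 43 41
  42 41 41 41 39 38 38 35 36 35 34 35]
 [39 40 40 40 42 41 41 42 44 42 43 43 43 44 43 43 42 43 43 43 43 42 43 42
  41 41 42 41 40 38 38 37 36 35 33 35]
 [39 40 39 42 41 42 42 42 42 42 42 44 44 42 44 44 43 43 44 43 42 43 42 42
  41 42 39 40 40 39 38 37 36 34 34 33]
 [40 40 39 41 41 41 42 42 42 42 44 43 43 43 44 44 43 44 44 43 43 43 42 43
  42 41 41 42 40 39 37 37 36 35 34 34]
 [39 40 40 39 40 41 42 42 42 43 43 43 43 44 42 4
[... 388 characters left out ...]
38 38 35 37 34]
 [40 38 40 40 42 41 41 42 42 43 43 43 43 45 44 43 43 42 42 43 43 42 44 43
  43 42 41 41 40 41 39 39 38 37 35 34]
 [39 39 39 39 40 40 40 42 42 42 43 42 43 43 43 43 43 43 44 43 43 43 43 43
  42 41 42 43 41 40 39 39 38 37 36 35]
 [39 39 40 39 40 42 41 41 43 43 43 42 43 43 43 44 45 43 43 44 43 44 43 44
  42 43 43 41 41 41 40 38 37 38 36 35]
 [38 39 39 39 41 41 42 42 43 42 43 43 43 43 44 45 44 44 44 43 43 43 44 43
  42 42 43 40 40 40 41 39 39 38 35 36]
 [39 40 40 39 39 41 41 42 42 41 42 43 43 43 43 43 44 44 43 43 43 43 43 42
  43 41 42 42 41 39 40 39 39 38 38 35]
 [39 37 39 41 40 41 41 41 42 41 43 42 43 43 43 44 44 43 44 44 43 43 43 43
  42 42 42 41 42 41 41 40 39 38 38 37]]
scene
```

Request:
move_arm --moves '[[[0, 0, 0], [0, 0, -5], 1], [[0, 0, 0], [0, 0, -10], 1], [[0, 0, 0], [0, 0, -10], 1], [[0, 0, 0], [0, 0, -10], 0.7], [[0, 0, 0], [0, 0, -10], 0.7], [[0, 0, -4], [0, 0, -10], 0.7], [[0, 0, -8], [0, 0, -10], 0.7], [[0, 0, -12], [0, 0, -10], 0.7]]'

```text
time: 28.18
tcp_pos: [0.6116, 0.1639, 0.2058]
eef_rot: [[-0.199, -0.98, -0.002], [-0.98, 0.199, -0.001], [0.001, 0.002, -1.0]]
ft_force: [1.4, -0.4, 0.2]
gripper_width: 0.0253
grip_force: 0.0
```

```bash
python3 - <<'E'
from h import *
plan((.58,-.1,.22,168)) 
E
```

```text
t 28.18 tcp [0.6116 0.1639 0.2058] yaw_y 168.51 tilt [-0.0021 -0.0011] j7 142 w 0.0253 F [ 1.4 -0.4  0.2]
[26.49 -2.16 -1.38] [ 0.1  -0.08  0.51] rows 6.4
```

Request:
move_arm --moves '[[[26.5, -2, -1], [0, 0, 57], 0.7], [[26.5, -2, -1], [0, 0, 57], 0.7], [[26.5, -2, -1], [0, 0, 57], 0.7], [[26.5, -2, -1], [0, 0, 57], 0.7], [[26.5, -2, -1], [0, 0, 57], 0.7], [[26.5, -2, -1], [0, 0, 57], 0.7], [[26.5, -2, -1], [0, 0, 57], 0.7], [[26.5, -2, -1], [0, 0, 57], 0.7]]'

```text
time: 28.85
tcp_pos: [0.5779, -0.1067, 0.2154]
eef_rot: [[-0.936, -0.352, -0.001], [-0.352, 0.936, -0.004], [0.002, -0.003, -1.0]]
ft_force: [0.1, 0.2, 0.0]
gripper_width: 0.0259
grip_force: 0.0
```

```bash
python3 - <<'E'
from h import *
r=cam('top'); np.set_printoptions(linewidth=200)
print(r['color'][190:220,114:136].max(2))
I=cv2.cvtColor(r['color'],cv2.COLOR_RGB2HSV); print(I[194:206,116:132,1])
plan((.64,-.27,.22,-6.8))
m=cv2.resize(r['color'][180:230,100:180,::-1],None,fx=7,fy=7,interpolation=cv2.INTER_CUBIC)
cv2.imwrite('pics/k2.png',np.clip(m*1.9,0,255).astype(np.uint8))
E
```

```text
[[103  99  99  99  96  93  92  90  88  87  87  85  83  81  79  79  78  76  74  69  61  56]
 [ 82  79  79  79  78  77  75  73  72  72  70  72  71  71  71  71  71  71  69  65  58  52]
 [ 72  71  71  72  70  71  71  70  71  71  70  71  71  71  71  71  71  70  70  65  57  54]
 [ 71  71  69  71  71  70  71  71  70  70  70  69  70  70  72  70  71  71  70  65  57  55]
 [ 70  71  71  71  69  71  72  71  71  72  74  72  72  70  70  71  70  70  69  64  60  57]
 [ 71  70  70  70  70  71  73  77  78  82  82  84  80  74  69  68  68  68  67  65  61  64]
 [ 68  68  68  66  68  69  74  82  88  96 100 101  94  81  69  65  62  61  61  58  58  60]
 [ 65  63  63  61  63  66  73  82  88  99 103 103  97  84  68  61  56  56  54  49  47  49]
 [ 59  58  57  56  57  59  66  75  83  96  97  91  87  75  62  51  47  46  45  42  42  43]
 [ 48  47  47  47  47  47  54  63  75  90  90  74  63  55  49  41  37  35  36  36  35  35]
 [ 39  37  36  36  37  37  40  46  63  85  84  60  37  30  27  27  24  22  21  21  22  20]
 [ 27  24  24  23  21  23  21  28  50  75  78  51  24  12  12  13  14  14  13  10   8   8]
 [ 14  1
[... 1915 characters left out ...]
1 147 177 194 199 197 196 199 190 165 130  98 100]
 [103 103  98  98 127 150 180 198 198 196 194 190 146  87  55  44]
 [ 50  50  55  48  70 116 174 195 197 187 179 162 113  47  21  12]
 [ 32  11  12  22  24  91 173 187 190 180 159 106  43   0   0  18]
 [ 18  21  26  26   0  81 131 146 137 130  81   0   0  20   0   0]
 [ 39   0  36  64  21  16  51  57  58  57  24  18  15  14   0  18]
 [  0  26   0  32  26   0  23  26  27  26  22  17  15  15  15  17]
 [ 20  36   0  51  57  36  15  21  23  25  33  23   0  28  46  32]]
t 28.90 tcp [ 0.5785 -0.1031  0.2152] yaw_y 110.46 tilt [-0.0003 -0.0017] j7 116 w 0.0260 F [-0.3  0.7  0.3]
[  0.07 -17.79  -0.45] [-1.1000e-01  6.0000e-02  1.1726e+02] rows 16.4
```

View pics/k2.png

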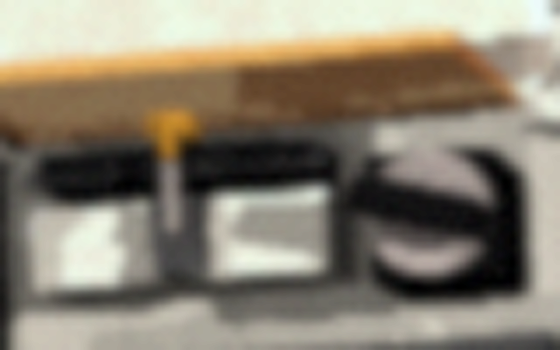

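The pointer blade (column 123.6 extrapolated to the mark) lines up with the mark's line at (175,145) to within about 0.3 mm. The knob is done, and I'll go to the door.

Request:
move_arm --moves '[[[0.5, -18.3, 0], [0, 0, 57], 0.3], [[0.5, -18.3, 0], [0, 0, 57], 0.3], [[0.5, -18.3, 0], [0, 0, 57], 0.3], [[0.5, -18.3, 0], [0, 0, 57], 0.3], [[0.5, -18.3, 0], [0, 0, 57], 0.3], [[0.5, -18.3, 0], [0, 0, 57], 0.3], [[0.5, -18.3, 0], [0, 0, 57], 0.3], [[0.5, -18.3, 0], [0, 0, 57], 0.3]]'

```text
time: 29.57
tcp_pos: [0.642, -0.2706, 0.2145]
eef_rot: [[-0.813, 0.582, -0.001], [0.582, 0.813, 0.001], [0.001, 0.0, -1.0]]
ft_force: [0.4, 1.2, -0.2]
gripper_width: 0.0596
grip_force: 0.0
```

Request:
move_arm --moves '[[[0, 0, 0], [0, 0, 57], 0.3], [[0, 0, 0], [0, 0, 57], 0.3], [[0, 0, 0], [0, 0, 57], 0.3], [[0, 0, 0], [0, 0, 57], 0.3], [[0, 0, 0], [0, 0, 57], 0.3], [[0, 0, 0], [0, 0, 57], 0.3], [[0, 0, 0], [0, 0, 57], 0.3], [[0, 0, 0], [0, 0, 57], 0.3]]'

```text
time: 30.23
tcp_pos: [0.6421, -0.27, 0.2147]
eef_rot: [[0.045, 0.999, -0.001], [0.999, -0.045, 0.001], [0.001, -0.001, -1.0]]
ft_force: [0.7, 0.2, -0.4]
gripper_width: 0.0601
grip_force: 0.0
```

Request:
move_arm --moves '[[[0, 0, 0], [0, 0, 3.3], 0.3], [[0, 0, 0], [0, 0, 3.3], 0.3], [[0, 0, 0], [0, 0, 3.3], 0.3], [[0, 0, 0], [0, 0, 3.3], 0.3]]'

```text
time: 30.57
tcp_pos: [0.6421, -0.2706, 0.2149]
eef_rot: [[0.096, 0.995, -0.0], [0.995, -0.096, 0.0], [0.0, -0.0, -1.0]]
ft_force: [-1.1, 0.2, 0.9]
gripper_width: 0.0596
grip_force: 0.0
```

```bash
python3 - <<'E'
from h import *
plan((.6377,-.2763,.145,-6.8),(.6377,-.2763,.095,-6.8))
E
```

```text
t 30.57 tcp [ 0.6421 -0.2706  0.2149] yaw_y -5.53 tilt [-0.0002  0.0004] j7 28 w 0.0596 F [-1.1  0.2  0.9]
[-0.61 -0.38  6.99] [-0.01 -0.02  1.27] rows 1.7
[-0.62 -0.38 11.99] [-0.01 -0.02  1.27] rows 2.9
```

Request:
move_arm --moves '[[[-0.6, -0.4, 2], [0, 0, 1.3], 0.3], [[-0.6, -0.4, 6], [0, 0, 1.3], 0.3], [[-0.6, -0.4, 6], [0, 0, 1.3], 0.3], [[-0.6, -0.4, 9], [0, 0, 1.3], 0.3], [[-0.6, -0.4, 12], [0, 0, 1.3], 0.3], [[-0.6, -0.4, 12], [0, 0, 1.3], 0.3], [[-0.6, -0.4, 12], [0, 0, 1.3], 0.3]]'

```text
time: 31.15
tcp_pos: [0.6368, -0.2759, 0.0949]
eef_rot: [[0.121, 0.993, -0.002], [0.993, -0.121, 0.001], [0.001, -0.003, -1.0]]
ft_force: [0.2, 0.5, 0.4]
gripper_width: 0.0598
grip_force: 0.0
```

Request:
move_arm --moves '[[[0, 0, 0], [0, 0, 0], 1], [[0, 0, 0], [0, 0, 0], 1], [[0, 0, 0], [0, 0, 0], 1], [[0, 0, 0], [0, 0, 0], 1], [[0, 0, 0], [0, 0, 0], 1], [[0, 0, 0], [0, 0, 0], 1]]' --squeeze 70

```text
time: 31.65
tcp_pos: [0.6387, -0.2771, 0.0967]
eef_rot: [[0.122, 0.993, 0.003], [0.993, -0.122, -0.001], [-0.001, 0.003, -1.0]]
ft_force: [0.9, -0.1, 6.8]
gripper_width: 0.009
grip_force: 70.3
```

```bash
python3 - <<'E'
from h import *
plan((.6377,-.2763,.095,-6.8))
E
```

```text
t 31.65 tcp [ 0.6387 -0.2771  0.0967] yaw_y -7.01 tilt [ 0.0029 -0.001 ] j7 29 w 0.0090 F [ 0.9 -0.1  6.8]
[ 0.06 -0.11  0.17] [ 0.17  0.04 -0.21] rows 0.1
```

The gripper holds the panel at 9 mm. I'll lift it out of the rack, then measure the hinge pins.

Request:
move_arm --moves '[[[0, 0, -2], [0, 0, 0], 1], [[0, 0, -4], [0, 0, 0], 1], [[0, 0, -6], [0, 0, 0], 1], [[0, 0, -8.5], [0, 0, 0], 1], [[0, 0, -8.5], [0, 0, 0], 1], [[0, 0, -8.5], [0, 0, 0], 1]]'

```text
time: 32.15
tcp_pos: [0.6377, -0.2769, 0.1808]
eef_rot: [[0.123, 0.992, 0.002], [0.992, -0.123, -0.001], [-0.0, 0.002, -1.0]]
ft_force: [0.1, -0.2, -3.7]
gripper_width: 0.0092
grip_force: 69.3
```

```bash
python3 - <<'E'
from h import *
r=cam('top'); s=cam('scene')
f=lambda i:np.clip(i*1.9,0,255).astype(np.uint8)
z=lambda c,x,y:cv2.resize(c['color'][y:y+44,x:x+40,::-1],None,fx=10,fy=10,interpolation=cv2.INTER_CUBIC)
cv2.imwrite('pics/hinge.png',f(np.hstack([z(r,164,168),z(s,318,222)])))
plan((.6377,-.2763,.095,-6.8))
p=lambda P:(pix(r,P)[0]-[164,168])*10
ps=lambda P:(pix(s,P)[0]-[318,222])*10
for P in ((.62,.07,.02),(.62,.07,.129),(.65,.09,.105)): print(P,p(P),ps(P))
E
```

```text
t 32.25 tcp [ 0.6363 -0.2759  0.1783] yaw_y -7.03 tilt [-0.0026  0.0014] j7 28 w 0.0088 F [-0.4 -0.1 -4. ]
[-0.03  0.16  8.32] [-0.16 -0.06 -0.23] rows 2.0
(0.62, 0.07, 0.02) [413.74308077 416.72236051] [ 22.26642531 191.54998062]
(0.62, 0.07, 0.129) [354.98447535 351.21127636] [  65.35280373 -103.99257473]
(0.65, 0.09, 0.105) [285.30699741 233.25888592] [86.67981406 66.39820397]
```

View pics/hinge.png

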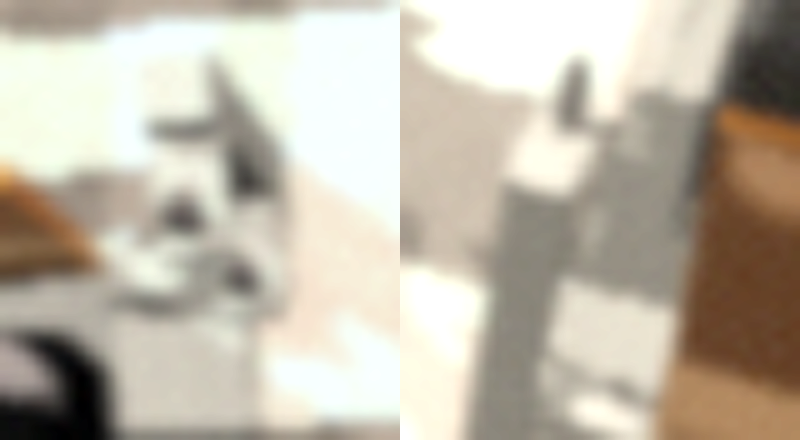

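The top half shows the upper pin at (183,212) and the lower pin at (238,272). The scene half shows the upper pin from its tip at (578,60) to its foot at (570,125).

```bash
python3 - <<'E'
from h import *
r=cam('top'); s=cam('scene')
T=lambda u,v:(164+u/10-.45,168+v/10-.45); S=lambda u,v:(318+u/10-.45,222+v/10-.45)
for z in (.105,.117,.129): print('high top',z,at(r,T(183,212),z).round(4))
for z in (.02,.032,.044): print('low top',z,at(r,T(238,272),z).round(4))
print('high scene mid .117',at(s,S(174,95),.117).round(4),'tip',at(s,S(177,62),.129).round(4),'foot',at(s,S(172,125),.105).round(4))
c1,d1=ray(r,T(183,212)); c2,d2=ray(s,S(174,95)); k=np.linalg.lstsq(np.column_stack([d1,-d2]),c2-c1,rcond=None)[0]; print((c1+k[0]*d1).round(4),(c2+k[1]*d2).round(4))
# door knuckles expected in the images at current pose
st=manip.get_state(); R=np.array(st['eef_rot']); p=np.array(st['tcp_pos']); 
K=p+R[:,0]*.0937; und=p[2]-.0867; print('knuckle',K,und)
u=pix(r,[[K[0],K[1],und+.103]])[0]; w=pix(s,[[K[0],K[1],und+.103]])[0]; print(u,w)
np.set_printoptions(linewidth=220)
u=u.astype(int); w=w.astype(int)
print(u); print(r['color'][u[1]-9:u[1]+10,u[0]-9:u[0]+10].max(2))
print(w); print(s['color'][w[1]-9:w[1]+10,w[0]-9:w[0]+10].max(2))
E
```

```text
high top 0.105 [0.6553 0.1143 0.105 ]
high top 0.117 [0.6533 0.1123 0.117 ]
high top 0.129 [0.6512 0.1102 0.129 ]
low top 0.02 [0.6555 0.115  0.02  ]
low top 0.032 [0.6536 0.113  0.032 ]
low top 0.044 [0.6517 0.1111 0.044 ]
high scene mid .117 [0.6598 0.1137 0.117 ] tip [0.6608 0.1133 0.129 ] foot [0.658  0.1141 0.105 ]
[0.6542 0.1132 0.1115] [0.6545 0.1125 0.1114]
knuckle [ 0.64772215 -0.18289518  0.17802841] 0.09123552194785522
[316.99081141 188.20026713] [230.48970067 167.76418819]
[316 188]
[[133 135 134 134 134 134 133 133 133 134 134 133 133 132 133 131 132 134 136]
 [135 135 136 134 135 136 135 133 132 131 132 134 134 134 133 133 133 135 136]
 [135 136 136 136 137 138 137 135 133 132 132 133 133 133 133 133 134 135 135]
 [134 136 137 137 138 137 136 136 135 133 133 134 133 133 133 134 133 133 133]
 [134 135 137 138 135 131 125 122 123 125 127 128 130 131 131 132 134 133 133]
 [133 135 135 135 130 117  96  85  89  95 100 105 111 114 115 120 127 133 134]
 [133 135 134 132 124  99  63  45  45  51  56  62  68  71  75  88 111 128 135]
 [132 134 135 132 118  87  47  23  22  24  25  
[... 1713 characters left out ...]
70  59  50  47  46  44  41  40  40  42  47  52  70 101 131 148 149]
 [ 79  78  71  55  44  42  45  44  43  42  40  42  42  43  54  87 127 145 151]
 [ 76  78  73  58  45  40  42  43  43  44  43  41  43  41  50  87 126 146 150]
 [ 75  77  73  60  46  40  40  40  42  41  41  38  39  39  51  88 126 146 150]
 [ 72  73  72  63  51  44  38  37  38  38  39  38  39  38  52  88 127 146 150]
 [ 68  70  70  64  51  43  40  37  37  37  37  39  40  44  66 102 133 147 150]
 [ 67  68  67  63  56  48  42  41  40  39  39  40  46  64  97 127 144 149 150]
 [ 68  67  67  66  62  57  52  53  51  49  45  51  72 101 128 144 149 149 150]
 [ 69  68  66  66  63  61  68  85  91  86  77  88 113 133 144 149 151 150 150]]
```

Request:
move_arm --moves '[[[26, -2.6, 0], [0, 0, 0], 1], [[26, -2.6, 0], [0, 0, 0], 1], [[26, -2.6, 0], [0, 0, 0], 1], [[26, -2.6, 0], [0, 0, 0], 1], [[26, -2.6, 0], [0, 0, 0], 1], [[26, -2.6, 3.1], [0, 0, 0], 1], [[26, -2.6, 3.1], [0, 0, 0], 1], [[26, -2.6, 3.1], [0, 0, 0], 1]]'

```text
time: 33.02
tcp_pos: [0.6409, -0.0071, 0.1446]
eef_rot: [[0.114, 0.993, -0.007], [0.994, -0.114, 0.004], [0.003, -0.008, -1.0]]
ft_force: [-0.5, 0.5, -4.1]
gripper_width: 0.0095
grip_force: 69.3
```

Request:
move_arm --moves '[[[0, 0, 0], [0, 0, 0], 1], [[0, 0, 0], [0, 0, 0], 1], [[0, 0, 0], [0, 0, 0], 1], [[0, 0, 0], [0, 0, 0], 1], [[0, 0, 0], [0, 0, 0], 1], [[0, 0, 0], [0, 0, 0], 1]]'

```text
time: 33.52
tcp_pos: [0.6435, -0.0163, 0.1493]
eef_rot: [[0.124, 0.992, 0.0], [0.992, -0.124, -0.0], [-0.0, 0.0, -1.0]]
ft_force: [-0.9, -0.2, -4.3]
gripper_width: 0.0093
grip_force: 69.3
```

```bash
python3 - <<'E'
from h import *
np.set_printoptions(linewidth=220)
plan((.6421,.0197,.1467,None))
r=cam('top'); s=cam('scene')
st=manip.get_state(); R=np.array(st['eef_rot']); p=np.array(st['tcp_pos']); K=p+R[:,0]*.0937; und=p[2]-.0867; print('knuckle',K,und)
for c in (r,s):
    u=pix(c,[[K[0],K[1],und+.103]])[0]; print(u); u=u.astype(int); print(c['color'][u[1]-8:u[1]+9,u[0]-9:u[0]+10].max(2))
# bore in the earlier rack picture
R0=REF[:,:,::-1]; print(R0[188:206,303:322].max(2))
E
```

```text
t 33.52 tcp [ 0.6435 -0.0163  0.1493] yaw_y -7.11 tilt [ 0.0004 -0.0001] j7 6 w 0.0093 F [-0.9 -0.2 -4.3]
[ 3.55 -0.59  0.26] [0. 0. 0.] rows 0.9
knuckle [0.65505274 0.07721791 0.14918716] 0.06248177028719193
[194.54288411 184.39345808]
[[28 26 25 26 27 30 31 33 35 35 36 40 41 45 45 47 46 48 48]
 [26 24 25 27 28 30 33 35 35 37 38 41 43 45 45 45 46 48 48]
 [26 25 28 27 28 32 33 35 35 36 40 42 45 46 46 46 47 48 50]
 [25 25 26 29 30 32 34 35 36 38 40 44 44 44 46 47 47 48 50]
 [26 25 28 29 32 33 34 36 37 39 42 43 46 46 47 48 48 49 50]
 [26 27 27 30 32 34 35 36 38 40 43 45 45 47 46 47 49 50 49]
 [26 27 29 32 33 34 35 38 39 41 44 45 47 47 47 48 49 50 51]
 [26 27 30 31 33 35 36 37 40 44 45 45 46 46 47 48 49 51 50]
 [28 28 31 32 35 36 37 38 41 44 45 46 47 47 48 48 51 50 51]
 [27 30 34 34 35 37 37 40 43 45 45 46 48 47 48 49 50 51 51]
 [29 30 33 35 35 37 39 42 44 45 46 45 48 47 49 50 49 51 52]
 [30 31 33 35 36 37 40 43 45 45 46 47 46 49 49 50 52 52 52]
 [31 33 34 36 36 39 42 42 44 46 46 47 47 48 50 50 52 53 54]
 [32 33 35 36 37 40 42 45 45 46 46 47 48 49 49 51 51 52 53]
 [33 34 36 37 39 41 45 
[... 2252 characters left out ...]
09  90  63  44  35  34  38  49  55  50  40  28  22  21  22  28  43]
 [106 105  97  77  48  31  28  32  32  31  29  26  25  22  22  20  19  19  25]
 [ 89  87  79  61  39  27  26  27  27  26  21  18  20  22  23  21  19  20  22]
 [ 81  78  70  51  33  23  22  25  23  20  18  18  19  22  24  24  23  23  24]
 [ 81  78  67  46  27  23  25  30  29  24  20  16  17  18  19  21  23  24  25]
 [ 84  80  67  46  27  22  29  36  36  31  23  20  19  18  17  20  24  24  24]
 [ 84  81  66  43  24  21  26  29  30  28  23  21  21  21  20  23  24  25  24]
 [ 83  80  64  42  23  19  20  22  22  22  20  22  25  26  25  23  23  23  21]
 [ 82  77  65  43  27  22  20  20  20  19  19  26  34  40  34  25  23  21  19]]
```

```bash
python3 - <<'E'
from h import *
r=cam('top'); x=np.array([.123,.9924]); y=np.array([.9924,-.123])
for uv,z,t in (((316.35,189.8),.1852,(.6363,-.2759)),((312.9,195.5),.104,(.6387,-.2771))):
    b=at(r,uv,z); d=b[:2]-t; print(b.round(4),'along',d@x,'across',d@y)
E
```

```text
[ 0.6459 -0.1824  0.1852] along 0.09393124962817001 across -0.001986004120709477
[ 0.6469 -0.1824  0.104 ] along 0.09500330661944797 across -0.0035569477347963557
```

```bash
python3 - <<'E'
from h import *
s=cam('scene'); st=manip.get_state(); R=np.array(st['eef_rot']); p=np.array(st['tcp_pos']); K=p+R[:,0]*.0943; und=p[2]-.0867
B=np.array([[K[0],K[1],und+z]+0*K for z in (.085,.103)])
P=np.array([[*(K[:2]+R[:2,0]*a+R[:2,1]*b),und+z] for a in (-.011,.011) for b in (-.011,.011) for z in (.085,.103)])
q=pix(s,P); print('pred x',q[:,0].min(),q[:,0].max(),'y',q[:,1].min(),q[:,1].max())
x0,y0=int(q[:,0].mean())-14,int(q[:,1].mean())-14
g=s['color'][y0:y0+30,x0:x0+32].max(2); m=cv2.resize(g,None,fx=8,fy=8,interpolation=cv2.INTER_CUBIC)
k=(m<62).astype(np.uint8); n,l,sts,c=cv2.connectedComponentsWithStats(k); i=1+np.argmax(sts[1:,4])
t=sts[i]; print('obs x',x0+t[0]/8-.44,x0+(t[0]+t[2])/8-.44,'y',y0+t[1]/8-.44,y0+(t[1]+t[3])/8-.44,t[4]/64)
print('px per m x,y,z',(pix(s,K+[.01,0,0])-pix(s,K))/.01,(pix(s,K+[0,.01,0])-pix(s,K))/.01)
# dark panel left edge/right edge top corner of the panel near the knuckle
print(q.round(1).tolist())
# pin pixel in scene vs prediction
for P in ((.6535,.1127,.117),(.656,.1127,.117),(.6585,.1127,.117)): print(P,pix(s,P)[0],'seen',(318+17.4-.45,222+9.5-.45))
E
```

```text
pred x 316.9445433416158 330.2604929204249 y 206.12635521049123 220.46254131714798
obs x 315.31 328.185 y 207.935 219.06 104.9375
px per m x,y,z [[-153.27990316  258.03256382]] [[390.80084689 135.64748792]]
[[321.4, 211.6], [322.1, 206.1], [316.9, 216.8], [317.7, 211.3], [329.4, 215.2], [330.3, 209.7], [325.1, 220.5], [325.9, 215.0]]
(0.6535, 0.1127, 0.117) [335.44842715 229.23303839] seen (334.95, 231.05)
(0.656, 0.1127, 0.117) [335.09314498 229.89094006] seen (334.95, 231.05)
(0.6585, 0.1127, 0.117) [334.73659298 230.55113988] seen (334.95, 231.05)
```

Request:
move_arm --moves '[[[1, -0.3, 0.2], [0, 0, 0], 1], [[2, -0.3, 0.2], [0, 0, 0], 1], [[3, -0.3, 0.2], [0, 0, 0], 1], [[3.7, -0.3, 0.2], [0, 0, 0], 1], [[3.7, -0.3, 0.2], [0, 0, 0], 1], [[3.7, -0.3, 0.2], [0, 0, 0], 1], [[3.7, -0.3, 0.2], [0, 0, 0], 1], [[3.7, -0.3, 0.2], [0, 0, 0], 1]]'

```text
time: 34.38
tcp_pos: [0.645, 0.0211, 0.1471]
eef_rot: [[0.123, 0.992, -0.0], [0.992, -0.123, -0.0], [-0.0, 0.0, -1.0]]
ft_force: [-0.2, -0.3, -3.1]
gripper_width: 0.0093
grip_force: 69.4
```

```bash
python3 - <<'E'
from h import *
np.set_printoptions(linewidth=220)
plan((.6454,.0215,.1467,None))
s=cam('scene'); print(s['color'][212:248,324:350].max(2))
r=cam('top'); print(r['color'][180:200,172:200].max(2)[::2])
E
```

```text
t 34.38 tcp [0.645  0.0211 0.1471] yaw_y -7.08 tilt [-0.     -0.0004] j7 3 w 0.0093 F [-0.2 -0.3 -3.1]
[0.05 0.04 0.04] [0. 0. 0.] rows 0.0
[[ 71  71  71  72  72  73  72  72  83 111 134 136 128 126 130 132 132 132 131 131 121  88  49  44  64  74]
 [ 70  71  71  73  71  70  71  73  80 103 119 110  94 104 116 123 129 131 132 129 114  80  44  50  66  74]
 [ 71  71  74  71  72  70  69  70  68  71  77  69  58  65  80  98 113 121 126 125 111  75  48  56  69  73]
 [ 72  75  78  76  70  66  61  63  56  49  47  45  42  45  48  61  76  91 107 112 105  83  64  64  73  72]
 [ 74  79  81  80  73  61  50  46  42  42  43  41  41  40  39  40  46  55  68  86 108 105  87  77  73  73]
 [ 75  81  83  82  75  62  45  37  39  39  38  39  37  39  37  36  37  41  48  74 109 118 105  88  76  71]
 [ 73  77  82  83  79  63  46  37  37  38  38  40  39  39  37  35  36  38  45  76 112 124 114  92  77  71]
 [ 71  74  77  81  77  63  43  36  36  36  38  39  40  38  40  38  39  39  51  86 117 129 120 102  87  81]
 [ 69  71  74  78  74  61  48  40  35  37  36  38  36  38  38  39  39  38  55  93 121 131 127 116 107 10
[... 3063 characters left out ...]
58]
 [44 46 45 47 47 48 50 50 52 52 53 53 55 54 54 57 56 56 56 57 56 58 57 57 57 56 57 58]
 [45 46 47 49 47 50 51 52 52 52 53 54 54 55 54 56 56 55 57 56 57 57 58 58 57 58 57 57]
 [45 47 48 50 50 50 51 52 53 53 53 54 54 56 56 56 56 56 57 56 58 57 57 58 57 57 57 56]
 [46 48 48 48 51 51 51 53 53 53 53 54 55 55 56 56 57 57 56 57 56 57 57 57 57 57 57 56]
 [47 48 49 50 51 52 52 53 53 53 55 55 56 55 55 57 56 57 57 57 57 57 57 57 57 57 57 57]
 [48 50 50 50 51 52 53 54 54 54 55 55 56 56 56 56 57 57 58 57 57 58 57 57 57 56 57 56]
 [49 49 51 50 51 54 53 53 54 54 55 57 55 56 56 57 58 56 57 57 56 58 57 58 56 56 56 55]
 [50 50 53 51 52 54 54 53 55 55 56 55 54 56 57 57 58 56 58 58 57 56 57 57 56 56 56 55]]
```

Columns in the scene image put the knuckle in line with the pin to about 0.5 mm. I'll lower gently and feel.

Request:
move_arm --moves '[[[0.1, 0.1, 0.4], [0, 0, 0], 1], [[0.1, 0.1, 0.8], [0, 0, 0], 1], [[0.1, 0.1, 1.1], [0, 0, 0], 1], [[0.1, 0.1, 1.4], [0, 0, 0], 1], [[0.1, 0.1, 1.7], [0, 0, 0], 1], [[0.1, 0.1, 2.0], [0, 0, 0], 1], [[0.1, 0.1, 2.2], [0, 0, 0], 1], [[0.1, 0.1, 2.2], [0, 0, 0], 1]]'

```text
time: 35.15
tcp_pos: [0.6457, 0.0224, 0.1244]
eef_rot: [[0.122, 0.992, -0.001], [0.992, -0.122, -0.0], [-0.0, -0.001, -1.0]]
ft_force: [-0.7, -1.0, -3.2]
gripper_width: 0.0091
grip_force: 69.4
```

```bash
python3 - <<'E'
from h import *
plan((.6454,.0215,.1247,None)); print(manip.get_state()['ft_torque'])
E
```

```text
t 35.15 tcp [0.6457 0.0224 0.1244] yaw_y -7.04 tilt [-0.001  -0.0003] j7 4 w 0.0091 F [-0.7 -1.  -3.2]
[-0.1  -0.02 -0.03] [0. 0. 0.] rows 0.0
[-0.05511468  0.04133025  0.01177594]
```

Request:
move_arm --moves '[[[0, 0, 0.4], [0, 0, 0], 1], [[0, 0, 0.8], [0, 0, 0], 1], [[0, 0, 1.1], [0, 0, 0], 1], [[0, 0, 1.4], [0, 0, 0], 1], [[0, 0, 1.6], [0, 0, 0], 1], [[0, 0, 1.75], [0, 0, 0], 1], [[0, 0, 1.85], [0, 0, 0], 1], [[0, 0, 1.85], [0, 0, 0], 1]]'

```text
time: 35.82
tcp_pos: [0.6459, 0.0218, 0.1068]
eef_rot: [[0.123, 0.992, -0.0], [0.992, -0.123, -0.001], [-0.001, -0.0, -1.0]]
ft_force: [-2.9, -4.1, 2.1]
gripper_width: 0.0092
grip_force: 70.2
```

```bash
python3 - <<'E'
from h import *
plan((.6454,.0215,.1067,None)); print(manip.get_state()['ft_torque'])
E
```

```text
t 35.82 tcp [0.6459 0.0218 0.1068] yaw_y -7.05 tilt [-0.0005 -0.0007] j7 4 w 0.0092 F [-2.9 -4.1  2.1]
[-0.03 -0.05  0.01] [0. 0. 0.] rows 0.0
[-0.5969576   0.86458112  0.28360784]
```

Seated: the underside is at 20 mm with bracket contact. Next I'll swing about the hinge.

Request:
move_arm --moves '[[[0.07, -1.13, 0], [0, 0, 7], 1], [[0.28, -2.25, 0], [0, 0, 14], 1], [[0.62, -3.33, 0], [0, 0, 21], 1], [[1.09, -4.37, 0], [0, 0, 28], 1], [[1.68, -5.33, 0], [0, 0, 35], 1], [[2.39, -6.22, 0], [0, 0, 42], 1], [[3.2, -7.02, 0], [0, 0, 49], 1], [[3.2, -7.02, 0], [0, 0, 49], 1]]'

```text
time: 36.48
tcp_pos: [0.5794, 0.0629, 0.1068]
eef_rot: [[0.833, 0.553, -0.0], [0.553, -0.833, -0.001], [-0.001, 0.001, -1.0]]
ft_force: [-2.7, -7.2, -0.3]
gripper_width: 0.0092
grip_force: 69.8
```

```bash
python3 - <<'E'
from h import *
plan((.5617,.108,.1067,-83.7)); print(manip.get_state()['ft_torque'])
E
```

```text
t 36.48 tcp [0.5794 0.0629 0.1068] yaw_y -56.45 tilt [-0.0001 -0.0013] j7 -40 w 0.0092 F [-2.7 -7.2 -0.3]
[ 1.02 -4.74  0.01] [ 0.07  0.03 27.25] rows 3.8
[-1.36365105  0.46113413 -0.2802065 ]
```

Request:
move_arm --moves '[[[0.07, -1.13, 0], [0, 0, 7], 1], [[0.28, -2.25, 0], [0, 0, 14], 1], [[0.62, -3.33, 0], [0, 0, 21], 1], [[0.87, -3.93, 0], [0, 0, 25], 1], [[1.01, -4.22, 0], [0, 0, 27], 1], [[1.09, -4.37, 0], [0, 0, 28], 1], [[1.09, -4.37, 0], [0, 0, 28], 1], [[1.09, -4.37, 0], [0, 0, 28], 1]]'

```text
time: 37.15
tcp_pos: [0.5647, 0.1045, 0.1066]
eef_rot: [[0.995, 0.103, -0.0], [0.103, -0.995, -0.001], [-0.0, 0.001, -1.0]]
ft_force: [-4.0, -5.1, 0.8]
gripper_width: 0.0094
grip_force: 70.1
```

```bash
python3 - <<'E'
from h import *
plan((.5645,.108,.1067,-83.7)); print(manip.get_state()['ft_torque'])
E
```

```text
t 37.15 tcp [0.5647 0.1045 0.1066] yaw_y -84.10 tilt [-0.0001 -0.001 ] j7 -66 w 0.0094 F [-4.  -5.1  0.8]
[ 0.01 -0.35 -0.01] [ 0.06  0.01 -0.4 ] rows 0.1
[-1.10696082  0.49307702 -0.25776518]
```

Request:
move_arm --moves '[[[0, -0.16, 0], [0, 0, 1], 1], [[0.01, -0.32, 0], [0, 0, 2], 1], [[0.01, -0.49, 0], [0, 0, 3], 1], [[0.01, -0.49, 0], [0, 0, 3], 1], [[0.01, -0.49, 0], [0, 0, 3], 1]]'

```text
time: 37.57
tcp_pos: [0.5648, 0.1043, 0.1067]
eef_rot: [[0.999, 0.052, 0.001], [0.052, -0.999, -0.008], [0.001, 0.008, -1.0]]
ft_force: [-2.7, -16.7, -1.0]
gripper_width: 0.0091
grip_force: 85.5
```

```bash
python3 - <<'E'
from h import *
plan((.5645,.108,.1067,-83.7)); print(manip.get_state()['ft_torque'])
E
```

```text
t 37.57 tcp [0.5648 0.1043 0.1067] yaw_y -87.01 tilt [ 0.0012 -0.0084] j7 -69 w 0.0091 F [ -2.7 -16.7  -1. ]
[-0.01 -0.37 -0.  ] [ 0.48 -0.03 -3.31] rows 0.5
[-3.29727977  0.27355698  1.56219807]
```

The door is against the stop: it no longer advances and the push has risen to 17 N. I'll relax, release and lift away.

Request:
move_arm --moves '[[[0, 0.3, 0], [0, 0, -2.5], 1], [[0, 0.3, 0], [0, 0, -2.5], 1], [[0, 0.3, 0], [0, 0, -2.5], 0.5], [[0, 0.3, 0], [0, 0, -2.5], 0.5], [[0, 0.3, 0], [0, 0, -2.5], 0.5], [[0, 0.3, -3], [0, 0, -2.5], 0.5], [[0, 0.3, -7], [0, 0, -2.5], 0.5], [[0, 0.3, -10], [0, 0, -2.5], 0.5]]'

```text
time: 38.23
tcp_pos: [0.5655, 0.1078, 0.2088]
eef_rot: [[0.995, 0.096, 0.002], [0.096, -0.995, 0.001], [0.002, -0.0, -1.0]]
ft_force: [1.1, -0.2, 0.2]
gripper_width: 0.0424
grip_force: 0.0
```

Request:
move_arm --moves '[[[-4, 8, -2], [0, 0, 0], 0.5], [[-8, 16, -4], [0, 0, 0], 0.5], [[-8, 24, -4], [0, 0, 0], 0.5], [[-8, 24, -4], [0, 0, 0], 0.5], [[-8, 24, -4], [0, 0, 0], 0.5], [[-8, 24, -4], [0, 0, 0], 0.5], [[-8, 24, -4], [0, 0, 0], 0.5], [[-8, 24, -4], [0, 0, 0], 0.5]]'

```text
time: 38.9
tcp_pos: [0.5079, -0.1428, 0.2477]
eef_rot: [[0.996, 0.089, 0.003], [0.089, -0.996, -0.001], [0.003, 0.001, -1.0]]
ft_force: [-0.3, 0.2, -0.4]
gripper_width: 0.0427
grip_force: 0.0
```

```bash
python3 - <<'E'
from h import *
np.set_printoptions(linewidth=220)
plan((.5645,.108,.1067,-83.7))
r=cam('top')
# door top edge (z .142): expected line from the hinge; bright rows
H=np.array([.6565,.1143])
for a in (-4,-2,0,2,4,8):
    th=np.radians(186.3+a); e=[pix(r,[*(H+d*np.array([np.cos(th),np.sin(th)])),.142])[0].round(1).tolist() for d in (.03,.09,.165)]; print(a,e)
print(r['color'][185:280:6,172:205].max(2))
# barrels tops in nests (z .097), pointer vs mark
for P in ((.5208,.2477),(.4412,.2388)): print(loc(r,P,.097,16))
print(r['color'][198:212,118:130].max(2))
E
```

```text
t 38.90 tcp [ 0.5079 -0.1428  0.2477] yaw_y -84.87 tilt [ 0.0029 -0.0007] j7 -50 w 0.0427 F [-0.3  0.2 -0.4]
[  7.84 -24.49  14.1 ] [ 0.06 -0.16 -1.17] rows 7.0
-4 [[179.1, 198.9], [179.0, 226.2], [178.9, 261.0]]
-2 [[179.5, 198.8], [180.4, 226.2], [181.6, 260.9]]
0 [[180.0, 198.8], [181.9, 226.1], [184.2, 260.7]]
2 [[180.5, 198.8], [183.3, 225.9], [186.9, 260.4]]
4 [[181.0, 198.7], [184.8, 225.7], [189.6, 260.0]]
8 [[181.9, 198.5], [187.6, 225.2], [194.9, 259.0]]
[[ 91  90  92  91  81  66  54  51  48  47  44  43  43  39  32  28  34  47  61  75  93 110 118 122 124 128 128 128 128 127 124 124 124]
 [ 87  91  97  98  88  63  43  36  31  30  34  35  38  38  34  29  28  31  32  39  59  89 108 112 111 112 111 112 112 112 113 117 121]
 [ 75  56  45  43  46  59  93 120 131 129 116  90  66  54  50  47  41  36  32  33  47  74  99 108 108 109 111 112 113 114 113 111 108]
 [ 30  48  64  62  52  52  72 104 124 130 125 106  82  70  70  69  68  70  82 101 111 112 111 111 111 111 109 109 110 112 117 120 118]
 [  1   3  13  29  40  46  59  90 119 129 124 106  81  70  69  69  68  68  73  89 106 112 1
[... 1530 characters left out ...]
(0.06, (np.float64(121.4), np.int64(249)), array([0.5169, 0.245 , 0.097 ]))
(-0.137, (np.float64(123.4), np.int64(284)), array([0.4393, 0.2362, 0.097 ]))
[[57 59 66 74 81 95 96 91 86 75 63 51]
 [46 48 54 62 75 91 88 72 61 54 48 41]
 [36 37 39 45 62 83 85 59 38 28 28 27]
 [22 22 23 27 48 73 76 51 23 11 13 13]
 [10 10 11 16 38 63 67 46 20 10 14 13]
 [ 7  8 11 17 34 56 61 44 21 14 17 17]
 [ 6  9 10 16 34 57 66 48 24 15 16 17]
 [ 6  6  7 14 33 59 68 49 21 10  8  8]
 [ 3  4  2 12 31 58 68 49 20  7  4  8]
 [12 15 16 17 33 59 69 53 29 17 15 25]
 [42 48 48 39 41 61 72 59 39 30 29 43]
 [71 78 75 56 48 61 74 62 43 33 34 54]
 [81 82 76 58 47 61 74 64 44 33 35 58]
 [81 79 72 58 48 61 73 64 44 35 36 59]]
```

```bash
python3 - <<'E'
from h import *
np.set_printoptions(linewidth=220)
r=cam('top')
for P in ((.5208,.2477),(.4412,.2388)):
    u,v=pix(r,[*P,.097])[0]; print(u,v,'base',pix(r,[*P,.012])[0]); u,v=int(u),int(v); print(r['color'][v-14:v+15:2,u-14:u+19].max(2))
print(loc(r,(.4945,-.132))[0],loc(r,(.48,-.203))[0],loc(r,(.4635,-.37))[0])
E
```

```text
120.27777323374576 247.23035885764196 base [130.29003117 249.3493151 ]
[[103 100  87  63  45  42  41  38  41  42  42  41  41  41  38  37  36  37  36  35  34  33  34  34  34  33  36  38  38  39  39  40  41]
 [ 70  69  59  41  32  31  32  32  34  37  40  38  37  35  34  32  29  26  22  20  18  18  21  24  26  29  30  35  35  39  39  40  40]
 [ 56  55  49  38  33  31  31  32  33  34  39  37  33  28  22  19  15  18  24  31  38  43  48  46  45  43  41  42  38  39  38  40  40]
 [ 56  57  51  41  34  33  32  32  33  33  33  28  21  16  15  18  25  36  49  62  72  79  82  81  80  75  65  56  43  38  38  42  42]
 [ 56  55  50  39  33  31  30  25  22  25  32  40  46  49  49  46  39  32  27  29  32  41  48  61  72  79  80  77  63  48  40  39  42]
 [ 56  55  48  36  25  19  19  27  44  59  65  69  71  71  71  71  69  66  57  43  24  11   6   9  17  28  42  56  64  59  51  45  39]
 [ 56  55  50  36  20  18  29  50  63  71  72  70  71  72  70  71  70  71  70  63  46  25  10   5   4   4   8  19  34  41  45  47  43]
 [ 55  55  49  36  21  22  43  62  71  71  71  71  71  70  71  71  72  71  70  69  6
[... 1912 characters left out ...]
 68 67 68 68 68 68 68 68 68 67 59 41 17  4  3  3  3  3  4 13 26 40 42]
 [54 56 49 32 18 12 24 44 61 68 68 66 68 68 68 68 68 67 67 62 49 26  7  4  1  1  2  6 13 23 35 43 42]
 [55 57 48 33 20 15 14 23 40 55 63 67 67 68 67 67 66 61 52 37 20  8  3  1  2  4  8 14 26 35 42 41 35]
 [56 56 49 34 20 16 15 13 14 22 33 42 47 51 52 48 37 27 17  8  5  6  9 10 14 19 27 34 40 40 35 30 21]
 [52 51 45 33 21 16 15 14 17 14 14 10  9  9 14 19 25 29 35 37 38 38 40 42 45 46 42 38 35 31 26 27 27]
 [46 45 41 32 22 20 22 22 22 25 28 27 26 22 21 22 28 39 53 60 63 61 60 58 53 48 36 27 26 28 29 30 32]
 [45 46 43 38 31 29 31 31 32 33 38 39 39 38 36 34 31 27 26 27 32 35 34 34 30 29 29 29 29 29 30 29 28]]
0.598 0.598 0.31
```

```bash
python3 -c "
from cell import manip
print(manip.sign_off())"
```

```text
the job is handed in; nothing more can be done
None
```

Job handed in at about 39 s of the 210 s: both barrels are upright in the two left nests (nest2 and nest3), the pointer is within about 0.3 mm of the brass mark, and the door is home on both pins and shut; its seating and closing were judged by height, force and a camera check of its top edge, and I did not re-check the three bystanders at the end.

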